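# Start a drying run in the bench chamber

### The arm

A 6-joint arm with a two-finger parallel gripper is mounted at the origin on a cart in front of the work surface, level with it; the furniture and walls round the work are solid. World frame = base frame: x ahead of the robot, y to its left, z up, the work surface at z = 0. Lengths are in mm, angles in rad, forces in N, time in s.
With the tool pointing down it reaches from about 325 to 925 mm from the base axis. Payload 3.1 kg.
Tool frame: the origin (TCP) lies at the very end of the fingers, on their centre line; the grasp point (between the pads) lies robot.grasp_offset behind it (robot.grasp_offset is the distance from the TCP to the grasp point, in mm); z points along the fingers, y is the line along which they close (so a half turn about z gives the same grasp; the last joint's range is limited). The gripper opens to 85 mm and grips with 20 to 120 N. Pads are 22 mm wide; open, the fingers measure 114 mm over their backs; the gripper's body (76 mm by 85 mm) begins 54 mm behind the grasp point. The pads swing forward as they close: fully open they stand 13 mm farther back than shut.
Start: joints at [-1.228, 0.217, 1.613, -0, 1.311, -0.112], TCP at [274.573, -561.47, 198.4] pointing down, gripper open.
Joint ranges: [-2.75, 2.75], [-0.78, 2.1], [0.31, 2.55], [-1.13, 4.27], [0.13, 2.63], [-2.58, 2.58]. Speed limits (rad/s): [2.79, 2.79, 3.14, 3.14, 3.14, 3.14].

### API

Orientations are given as a rotation vector (axis times angle).
In Python, from plant import telemetry, cams, robot gives the robot as it stands.
- The arm moves only by the tool step_arm, never from a script. Its argument "motion" is a list that holds one entry, the list of rows, each a list of 4 numbers: the shift along the tool's x, y, z in m, then the turn about the tool's z in rad. In form: [[[x, y, z, turn], ...]]. A call has 1 to 20 rows; each row is the pose to reach, as a shift and turn from the pose commanded when the call began, along the tool's axes at that moment; what a row does not reach only later rows make up. A row lasts 1/10 s, in which the tool goes at most 50 mm and 8.59 degrees, less where a joint would pass 70% of its speed; a pose out of reach is approached as far as the arm can. A call with a gripper value outside its range is refused whole. "grip" is the finger opening in m, from 0 to 0.0854, set as the call begins (left out, the last holds). The fingers move at their own pace and stop on an object; "grip_force" is the grip in N (left out, the last holds). Time passes only in rows, so rows that repeat a pose let the fingers close. It gives the time, the measured TCP pose, the force, the opening and the grip force at its end, in the units of the state.
- telemetry.get_obs(): the state, without advancing time (a new reading comes with each control period).
- cams.snapshot(name): name is "scene" or "top" or "wrist"; returns a dict with "pixels" (420x560x3 uint8, red, green, blue), "vertical_fov" (degrees; the focal length in pixels is half the picture's height over the tangent of half this angle, whatever the lens; pixels are square), "cx", "cy" (the principal point, pixels), "rvec" (rotation vector, rad) and "tvec" (3), from world to camera coordinates, as OpenCV has them. Camera axes: x right, y down, z forward; pixel columns grow to the right and rows downward; lengths in mm; the calibration is good to about 2 mm. The wrist camera is an equidistant fisheye: a pixel r from the principal point sees the ray r / f radians off the axis. A picture is of the moment at which its call begins. There is no depth.
- robot.finish_job(): hands the job in; it is judged then, once.
The state is a dict: "t": time; "joint_pos": joint angles; "joint_velocities": joint speeds; "joint_efforts": joint torques, N m; "tcp_pos": TCP position; "tcp_rot": TCP orientation; "contact_force": force on the tool from outside, world axes, zero at the start; "ft_torque": the same for the moment, N m; "opening": finger opening in mm; "gripper_force": force on a finger pad.
Only numpy, scipy, OpenCV 4.12 (cv2) and the standard library are available. Lean on these libraries where they do the work, as an engineer would, in place of code of your own. Each camera call takes 0.05 s, during which the arm holds its last target. There are 200 camera calls.

### The job

Start a drying run: take the roll of tape out of the round drying chamber and lay it flat on the open bench clear of the chamber, put every ivory connector strip lying loose on the right-hand front part of the bench into the chamber, and set the loose lid on it so that it sits level and fully home on the rim. Only then unlock the toggle switch by lifting the collar on its lever, flip the lever over to its other side (away from the robot), and let the collar drop back into its lock. Leave the white jar and the solder spool beside the work where they are.

Things in the scene. Friction and masses are not known exactly. Their poses are not given: they have to be found in the camera images.
- chamber: fixed round aluminium pot, open at the top: outer diameter 170 mm, bore 160 mm (wall 5 mm), inner floor 6 mm and flat rim 60 mm above the bench. A foot plate of 180 mm diameter, 4 mm high, is under it; a brass stub stands out 20 mm at its far side (own +x) 30 mm up. Origin on its axis at bench level, z up.
- lid: loose round aluminium lid, 0.25 kg: spigot 152 mm across, 8 mm deep (chamfered) that enters the bore; above it a flange 176 mm across, 5 mm thick, that rests on the rim; on top a black knob of 26 mm diameter, 22 to 46 mm above the origin. Origin at the centre of the spigot's underside, z up. Starts on the bench on its spigot (z = 0); fully home its origin is 52 mm above the chamber's.
- lid_knob (a point): centre of the lid's knob, 36 mm above the lid's origin: the place to grip it from above.
- tape_roll: amber tape roll, diameter 48 mm, 19 mm high, solid for grasping, 30 g; lies flat in the chamber at the start. Origin at the centre of its underside, z up. Bench to lay it on is open round and between the chamber and the lid, for x from 0.40 to 0.60 and y up to 0.43; a vice stands beyond x = 0.65 and other tools lie outside those bounds.
- strip_0: ivory board connector strip, 103 x 22 x 13 mm: a plain straight bar, solid for grasping, always lying flat at the start with its long side roughly along x. Origin at the centre of its underside, x along its length, z up. 12 g. May be absent.
- strip_1: ivory board connector strip, 103 x 16 x 13 mm: a plain straight bar, solid for grasping, always lying flat at the start with its long side roughly along x. Origin at the centre of its underside, x along its length, z up. 12 g. May be absent.
- strip_2: ivory board connector strip, 103 x 22 x 13 mm: a plain straight bar, solid for grasping, always lying flat at the start with its long side roughly along x. Origin at the centre of its underside, x along its length, z up. 12 g. May be absent.
- strip_3: ivory board connector strip, 103 x 16 x 13 mm: a plain straight bar, solid for grasping, always lying flat at the start with its long side roughly along x. Origin at the centre of its underside, x along its length, z up. 12 g. May be absent.
- switch_box: fixed grey switch box, 100 (x) x 70 (y) x 34 mm, with a lever-lock toggle on its top. Origin at the centre of its underside; its -x side faces the robot, give or take 0.4 rad.
- lever_hinge (a point): the lever's pivot: centre of the box's top face, 34 mm above the bench. The lever turns about the box's y axis through this point; gate plates up to 34 mm from the pivot and within 10 mm either side of the lever's plane stand round it.
- lever_tip (a point): centre of the 10 mm ball at the lever's end, 82 mm from the pivot. The z axis of this point points along the lever. The lever is an 8 mm rod.
- collar_grip (a point): middle of the collar, 51 mm from the pivot when down, z along the lever. The collar is a dark steel sleeve round the lever, 22 mm diameter, 30 mm long (36 to 66 mm from the pivot when down); grip it from above, fingers closing along the box's y axis, so that it can turn between them, nearer its top so that the fingertips clear the gate.
- lever (a joint): lever angle, rad: 0 = off, leaning 0.42 rad towards the robot (the box's -x); 0.84 = on, leaning 0.42 rad away (the box's +x). Stays where it is left (friction 0.04 N m). With the collar down it is stopped after 0.1 rad of play at either end.
- collar (a joint): collar lift along the lever, m: 0 = down and locked, 0.010 = fully up. A spring pushes it down with 3 N (down) to 6 N (up); from 7 mm of lift its cross pin clears the gate and the lever can swing; the pin drops back into the lock at either end when released.
- jar: bystander: white plastic jar, diameter 54 mm, 50 mm high, loose. Origin at the centre of its underside.
- spool: bystander: solder spool, diameter 58 mm, 45 mm high, loose, near the front edge. Origin at the centre of its underside.
Not all that is in view belongs to the job. Of the things like the tape_roll, leave any that is purple or yellow; of the rest the smaller one is meant.

How it is judged (in metres and radians):
On the way, in this order (a step that is already met when the one before it is completed fails the run):
1. tape roll flat on the bench, every strip in the chamber, lid seated on the rim, lever still off (horizontal distance between tape_roll and chamber above 0.12 m and height (world z) of tape_roll between -0.006 and 0.006 m and angle between tape_roll's own z axis and vertical below 0.15 rad and horizontal distance between each of strip_0, strip_1, strip_2, strip_3 and chamber below 0.075 m and z of strip_0 in the frame of chamber between 0 and 0.056 m and z of strip_1 in the frame of chamber between 0 and 0.056 m and z of strip_2 in the frame of chamber between 0 and 0.056 m and z of strip_3 in the frame of chamber between 0 and 0.056 m and horizontal distance between lid and chamber below 0.007 m and z of lid in the frame of chamber between 0.05 and 0.054 m and angle between lid's own z axis and vertical below 0.025 rad and value of joint lever below 0.2 rad), for 0.2 s.
2. lever flipped on and the collar down again in its lock (value of joint lever above 0.7 rad and value of joint collar below 0.003 m), for 0.2 s.
At the end, for the whole second after the job is handed in: Tape roll flat on the bench, over 120 mm from the chamber's axis; every strip inside the chamber; lid seated: centred within 7 mm, origin 50 to 54 mm above the chamber's, level within 0.025 rad; lever past 0.70 rad, collar within 3 mm of its lowest position; all at rest (all of step 2 and horizontal distance between tape_roll and chamber above 0.12 m and height (world z) of tape_roll between -0.006 and 0.006 m and angle between tape_roll's own z axis and vertical below 0.15 rad and horizontal distance between each of strip_0, strip_1, strip_2, strip_3 and chamber below 0.075 m and z of strip_0 in the frame of chamber between 0 and 0.056 m and z of strip_1 in the frame of chamber between 0 and 0.056 m and z of strip_2 in the frame of chamber between 0 and 0.056 m and z of strip_3 in the frame of chamber between 0 and 0.056 m and horizontal distance between lid and chamber below 0.007 m and z of lid in the frame of chamber between 0.05 and 0.054 m and angle between lid's own z axis and vertical below 0.025 rad and linear speed of each of lid, tape_roll below 0.02 m/s); the robot touches nothing.
It fails at once if the jar or the solder spool moved more than 30 mm (distance of any of jar, spool from where it was at the start of the episode above 0.03 m).
Of strip_0, strip_1, strip_2, strip_3 only 3 to 4 are there at a start; the rules pass over those that are not, and their reading is None.
At some moment in a run one of lid, tape_roll may be knocked a few centimetres aside while the robot is not near it.
Once in a run the grip may slacken for a moment while it holds something.
It also fails if it takes over 210 s, if anything falls off the work surface, if the arm or the gripper's body presses on something with over 40 N, if the wrist force passes 120 N, or if a joint passes its speed limit or range.

## Working session

There is one attempt and no reset: what is moved stays moved. The work goes in short steps, Python scripts to look and compute and a tool call to move; the robot and the scene stay as the last step left them, time stands still between calls to the robot, and variables do not carry over. Pictures are saved under pics/ and viewed, at most 14 in all, crops included, and the job is handed in when it is done.

Besides the shell and the picture viewer there is one more tool, called after "Call:" by a JSON object that holds its "op" and its "data", one argument or row to a line. step_arm: Moves the arm, as the interface text tells. Its arguments: {"type":"object","properties":{"motion":{"type":"array"},"grip":{"type":"number"},"grip_force":{"type":"number"}},"required":["motion"]}

```bash
ls; mkdir -p pics
cat > h.py <<'E'
import numpy as np, cv2
from scipy.spatial.transform import Rotation as R
from plant import telemetry, cams, robot
def snap(n,save=None):
    s=cams.snapshot(n); s['img']=cv2.cvtColor(np.asarray(s['pixels']),cv2.COLOR_RGB2BGR)
    s['f']=s['img'].shape[0]/2/np.tan(np.radians(s['vertical_fov'])/2)
    s['R']=R.from_rotvec(np.ravel(s['rvec'])).as_matrix(); s['t']=np.ravel(s['tvec']); s['name']=n
    s['C']=-s['R'].T@s['t']
    if save: cv2.imwrite('pics/'+save,s['img'])
    return s
def ray(s,u,v):
    x,y=u-s['cx'],v-s['cy']
    if s['name']=='wrist':
        r=np.hypot(x,y)+1e-9; th=r/s['f']; d=np.array([x/r*np.sin(th),y/r*np.sin(th),np.cos(th)])
    else: d=np.array([x/s['f'],y/s['f'],1.])
    return s['R'].T@d
def onz(s,u,v,z):
    d=ray(s,u,v); return s['C']+d*(z-s['C'][2])/d[2]
def proj(s,p):
    c=s['R']@np.asarray(p,float)+s['t']
    if s['name']=='wrist':
        r=np.hypot(c[0],c[1])+1e-9; th=np.arctan2(r,c[2]); return s['cx']+s['f']*th*c[0]/r, s['cy']+s['f']*th*c[1]/r
    return s['cx']+s['f']*c[0]/c[2], s['cy']+s['f']*c[1]/c[2]
def tool(p,yaw=None,o=None):
    """world TCP target (mm) -> tool-axis shift in m"""
    o=o or telemetry.get_obs(); M=R.from_rotvec(o['tcp_rot']).as_matrix()
    return (M.T@(np.asarray(p)-np.asarray(o['tcp_pos']))/1000).round(4)
E
python3 - <<'E'
from h import *
for n in ['scene','top','wrist']:
    s=snap(n,n+'0.png'); print(n,s['C'].round(),s['f'],s['cx'],s['cy'])
o=telemetry.get_obs(); print(o, robot.grasp_offset); M=R.from_rotvec(o['tcp_rot']).as_matrix(); print(M.round(3))
E
```

```text
pics
scene [-100. -623.  717.] 382.67494346844217 283.7463346277164 209.74064297048798
top [ 283.  191. 1810.] 542.3459981240998 282.6580283134589 206.3784981198821
wrist [ 347. -525.  372.] 325.19226210127806 284.8605124323603 205.92048761675812
{'t': 0.15, 'joint_pos': array([-1.22819418e+00,  2.17614989e-01,  1.61463775e+00, -1.70473534e-05,
        1.31127826e+00, -1.12215572e-01]), 'joint_velocities': array([-0.00033286, -0.0026312 , -0.00478392, -0.00093752,  0.00158891,
        0.0009512 ]), 'joint_efforts': array([-3.23330360e-04, -3.97450733e+01, -3.04415345e+01, -1.99672786e-04,
        5.82288543e-03, -4.47910722e-06]), 'tcp_pos': array([ 274.32593152, -560.78215341,  197.3094149 ]), 'tcp_rot': array([-3.05883307e+00, -7.07857204e-01,  3.75432337e-04]), 'contact_force': array([ 0.28036821,  0.08734192, -0.94583159]), 'ft_torque': array([-0.01228746, -0.00743212, -0.06254771]), 'gripper_force': 0.0, 'opening': 85.28789729561322} 18.700000000000003
[[ 0.898  0.439 -0.001]
 [ 0.439 -0.898  0.002]
 [ 0.    -0.002 -1.   ]]
```

View pics/top0.png

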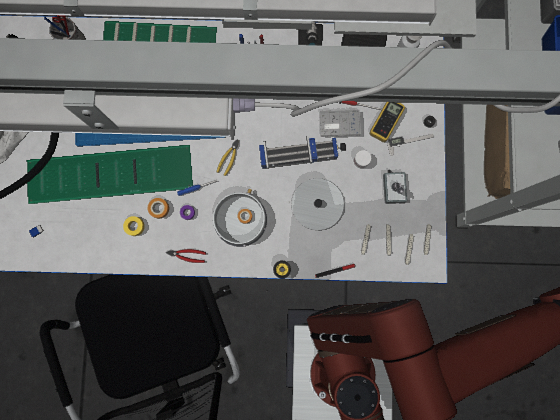

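View pics/scene0.png

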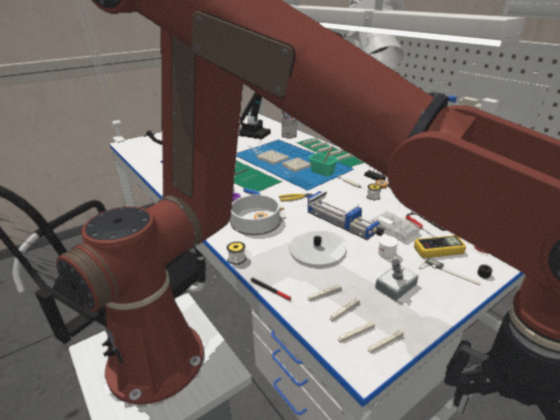

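Top view: the chamber is at (241,218) with an amber roll inside at (246,215). The lid is at (317,203), the switch box at (397,187), the jar at (362,158) and the spool at (282,269). Four loose ivory strips lie at (366,240), (389,240), (410,248) and (428,239).

Candidates for the tape roll: amber in the chamber (246,215), larger orange (158,208), purple (188,212), yellow (134,226). I choose the one in the chamber, since it is the smaller of the non-purple, non-yellow rolls. Next I check this in a crop and measure.

Run:
```python
from h import *
s=snap('top'); im=s['img']
a=cv2.resize(im[140:290,120:320],None,fx=3,fy=3,interpolation=cv2.INTER_CUBIC)
b=cv2.resize(im[150:290,340:450],None,fx=3,fy=3,interpolation=cv2.INTER_CUBIC)
b=cv2.copyMakeBorder(b,0,450-b.shape[0],0,0,cv2.BORDER_CONSTANT)
c=np.hstack([a,b]); c=c[:, :930]; c=cv2.resize(c,(800,int(c.shape[0]*800/c.shape[1]))); cv2.imwrite('pics/crop1.png',c)
hsv=cv2.cvtColor(im,cv2.COLOR_BGR2HSV)
# ivory
m=((hsv[...,0]>12)&(hsv[...,0]<40)&(hsv[...,1]>25)&(hsv[...,1]<140)&(hsv[...,2]>110)).astype(np.uint8)
n,l,st,ce=cv2.connectedComponentsWithStats(m)
for i in range(1,n):
    u,v=ce[i]
    if st[i,4]>20 and 340<u<450 and 150<v<290:
        cs=max(cv2.findContours((l==i).astype(np.uint8),0,1)[0],key=len); r=cv2.minAreaRect(cs)
        print('ivory',ce[i].round(1),st[i],onz(s,u,v,13).round(1),r)
m=((hsv[...,0]>5)&(hsv[...,0]<25)&(hsv[...,1]>120)).astype(np.uint8)
n,l,st,ce=cv2.connectedComponentsWithStats(m)
for i in range(1,n):
    u,v=ce[i]
    if st[i,4]>20 and 100<u<320 and 150<v<260: print('amber',ce[i].round(1),st[i],onz(s,u,v,25).round(1))
for n,(u,v,z) in dict(chamber=(241,218,60),lidknob=(318,203,46),box=(397,187,34),jar=(362,158,50),spool=(282,269,45)).items(): print(n,onz(s,u,v,z).round())
```

```text
amber [223.4 158.7] [217 148  15  24  66] [690.7 413.7  25. ]
amber [230.6 161.8] [224 149  12  26  69] [680.6 389.3  25. ]
amber [158.3 207.9] [148 198  21  20 178] [517.6 623.3  25. ]
amber [244.9 215.6] [238 209  14  14  76] [499.4 334.   25. ]
amber [134.6 225.6] [124 217  20  19 142] [456.3 698.4  25. ]
chamber [487. 344.  60.]
lidknob [545.  94.  46.]
box [ 608. -168.   34.]
jar [699. -49.  50.]
spool [326. 206.  45.]
```

View pics/crop1.png

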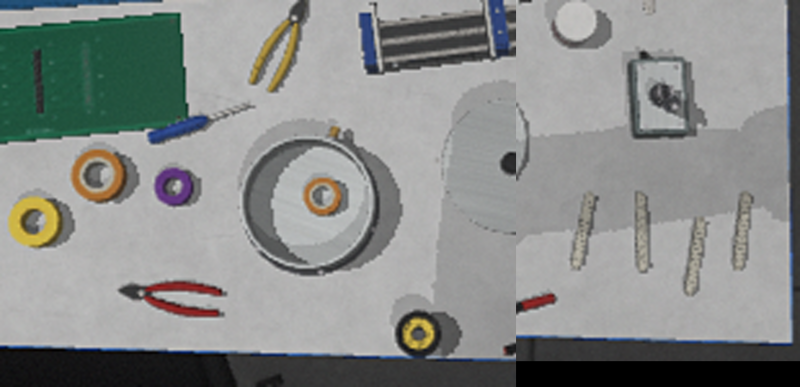

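The crop confirms the amber roll in the chamber: about 14 px across against 20 px for the orange one outside. All four strips are visible. Now I'll measure strips, chamber, lid and box accurately.

Run:
```python
from h import *
s=snap('top'); im=s['img']; f=im.astype(int)
print(im[240,360:372].tolist(), im[203,300:304].tolist())
d=f[...,2]-f[...,0]
m=((d>14)).astype(np.uint8); m[:, :350]=0; m[:215]=0;m[275:]=0; m[:,440:]=0
n,l,st,ce=cv2.connectedComponentsWithStats(cv2.morphologyEx(m,cv2.MORPH_CLOSE,np.ones((3,3))))
for i in range(1,n):
    if st[i,4]<40: continue
    p=np.argwhere(l==i)[:,::-1]
    w=np.array([onz(s,u,v,10)[:2] for u,v in p]); c=w.mean(0); ev,V=np.linalg.eigh(np.cov((w-c).T)); a=V[:,1]*np.sign(V[0,1])
    q=(w-c)@V
    print('strip',ce[i].round(1),st[i,4],c.round(1),'yaw',np.arctan2(a[1],a[0]).round(3),'L',np.ptp(q[:,1]).round(),'W',(np.sqrt(12)*q[:,0].std()).round(1))
# chamber rim circle
g=cv2.cvtColor(im,cv2.COLOR_BGR2GRAY)
roi=cv2.resize(g[170:260,195:290],None,fx=4,fy=4,interpolation=cv2.INTER_CUBIC)
c=cv2.HoughCircles(roi,cv2.HOUGH_GRADIENT,1.5,50,param1=120,param2=40,minRadius=85,maxRadius=120)
for x in (c[0][:3] if c is not None else []): print('rim',x/4+[195,170,0], onz(s,x[0]/4+195,x[1]/4+170,60).round(1), 'R mm',x[2]/4/542.3*1750)
```

```text
[[178, 177, 177], [179, 180, 178], [156, 155, 155], [114, 116, 119], [137, 147, 151], [131, 142, 146], [154, 166, 170], [98, 100, 103], [83, 81, 83], [145, 144, 145], [152, 152, 152], [149, 149, 149]] [[154, 154, 153], [158, 157, 154], [155, 156, 153], [156, 157, 154]]
strip [388.4 243.9] 50 [ 419.8 -144.1] yaw 0.008 L 73.0 W 8.6
strip [426.8 243.3] 59 [ 425.1 -271. ] yaw -0.145 L 71.0 W 9.6
strip [409.  249.1] 72 [ 404.5 -212.2] yaw -0.172 L 95.0 W 9.1
strip [363.8 246.4] 40 [409.3 -62.8] yaw -0.194 L 44.0 W 9.7
rim [238.6875     218.1875      24.39999962] [486.3 351.2  60. ] R mm 78.73871
```

Call:
{"op": "step_arm", "data": {
  "motion": [
    [[0.231,-0.3,-0.1,0.455],[0.231,-0.3,-0.1,0.455],[0.231,-0.3,-0.1,0.455],[0.231,-0.3,-0.1,0.455],[0.231,-0.3,-0.1,0.455],[0.231,-0.3,-0.1,0.455],[0.231,-0.3,-0.1,0.455],[0.231,-0.3,-0.1,0.455],[0.231,-0.3,-0.1,0.455],[0.231,-0.3,-0.1,0.455],[0.231,-0.3,-0.1,0.455],[0.231,-0.3,-0.1,0.455],[0.231,-0.3,-0.1,0.455]]
  ]
}}

```text
t: 1.55
tcp_pos: [349.8, -191.4, 297.7]
tcp_rot: [-3.141, 0.004, 0.002]
contact_force: [0.4, -0.5, -0.3]
opening: 85.3
gripper_force: 0.0
```

Run:
```python
from h import *
s=snap('wrist','w1.png'); o=telemetry.get_obs(); print(o['t'],o['tcp_pos'],o['tcp_rot'],s['C'])
```

```text
1.6 [ 349.88761803 -191.2578825   297.80651987] [-3.14078797e+00  3.36574918e-03  1.81598215e-03] [ 430.45973717 -191.23773511  472.49822178]
```

View pics/w1.png

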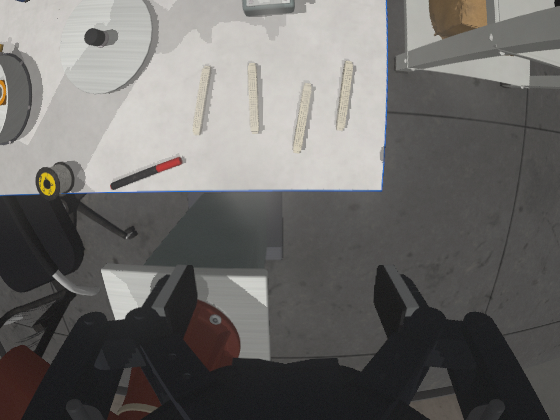

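The wrist view shows the four strips clearly at (203,99), (254,97), (303,117) and (345,94). The lid knob is at (95,37), the spool at (52,180) and the edge of the box is at the top.

```bash
cat >> h.py <<'E'
def blobs(s,m,z,amin=50):
    n,l,st,ce=cv2.connectedComponentsWithStats(m.astype(np.uint8)); out=[]
    for i in range(1,n):
        if st[i,4]<amin: continue
        p=np.argwhere(l==i)[:,::-1]
        w=np.array([onz(s,u,v,z)[:2] for u,v in p]).astype(np.float32)
        r=cv2.minAreaRect(w); b=cv2.boxPoints(r); e=[b[1]-b[0],b[2]-b[1]]; L=max(e,key=np.linalg.norm); L=L*np.sign(L[0])
        out.append(dict(px=ce[i].round(1),n=st[i,4],c=np.array(r[0]).round(1),yaw=float(np.arctan2(L[1],L[0]).round(3)),L=max(r[1]),W=min(r[1])))
    return out
E
python3 - <<'E'
from h import *
s=snap('wrist'); im=s['img'].astype(int); d=im[...,2]-im[...,0]
print(s['R'].round(2), s['t'].round())
m=np.zeros(d.shape,np.uint8); m[50:165,185:370]=(d>14)[50:165,185:370]; m=cv2.morphologyEx(m,cv2.MORPH_CLOSE,np.ones((3,3)))
m=cv2.morphologyEx(m,cv2.MORPH_OPEN,np.ones((3,3)))
for b in blobs(s,m,13): print(b)
print('edge',onz(s,285,190,0))
print('knob',onz(s,97,36,46), 'spool', onz(s,48,183,45))
E
```

```text
[[-0.   -1.    0.  ]
 [-0.95  0.    0.31]
 [-0.31 -0.   -0.95]] [-191.  261.  584.]
{'px': array([344.3,  95.2]), 'n': np.int32(615), 'c': array([ 441.8, -274.9]), 'yaw': -0.11599999666213989, 'L': 100.6285400390625, 'W': 13.203542709350586}
{'px': array([252.8,  97.7]), 'n': np.int32(602), 'c': array([ 437. , -146.8]), 'yaw': 0.029999999329447746, 'L': 100.15242004394531, 'W': 12.33366584777832}
{'px': array([200.5,  99.8]), 'n': np.int32(540), 'c': array([437. , -71.6]), 'yaw': -0.18799999356269836, 'L': 100.03001403808594, 'W': 12.119502067565918}
{'px': array([301.9, 117.6]), 'n': np.int32(608), 'c': array([ 408.2, -215.3]), 'yaw': -0.16500000655651093, 'L': 100.14862060546875, 'W': 12.65868091583252}
edge [ 299.66053778 -191.56848009    0.        ]
knob [546.97695207  78.0857859   46.        ] spool [329.75381555 199.71310386  45.        ]
```

Call:
{"op": "step_arm", "data": {
  "motion": [
    [[0.1,-0.535,0.04,0],[0.1,-0.535,0.04,0],[0.1,-0.535,0.04,0],[0.1,-0.535,0.04,0],[0.1,-0.535,0.04,0],[0.1,-0.535,0.04,0],[0.1,-0.535,0.04,0],[0.1,-0.535,0.04,0],[0.1,-0.535,0.04,0],[0.1,-0.535,0.04,0],[0.1,-0.535,0.04,0],[0.1,-0.535,0.04,0],[0.1,-0.535,0.04,0]]
  ],
  "grip": 0.06
}}

```text
t: 2.95
tcp_pos: [450.3, 344.7, 257.2]
tcp_rot: [3.14, 0.002, -0.003]
contact_force: [0.2, -1.7, 0.7]
opening: 59.9
gripper_force: 0.0
```

Run:
```python
from h import *
s=snap('wrist','w2.png'); o=telemetry.get_obs(); print(o['t'],o['tcp_pos'],o['tcp_rot'],o['opening'])
hsv=cv2.cvtColor(s['img'],cv2.COLOR_BGR2HSV)
m=((hsv[...,0]>5)&(hsv[...,0]<25)&(hsv[...,1]>110)&(hsv[...,2]>80))
for b in blobs(s,m,25,200): print(b)
```

```text
3.0 [450.37660557 343.86947811 257.70561408] [ 3.14019583e+00 -3.31196871e-04 -1.93129493e-03] 60.10308001875527
{'px': array([ 93.5, 120.1]), 'n': np.int32(1048), 'c': array([521.2, 616.8]), 'yaw': 1.4950000047683716, 'L': 78.55907440185547, 'W': 65.84344482421875}
{'px': array([294.1, 124.9]), 'n': np.int32(553), 'c': array([502. , 333.3]), 'yaw': -1.5640000104904175, 'L': 46.07448959350586, 'W': 45.35828399658203}
{'px': array([ 67.9, 161.2]), 'n': np.int32(339), 'c': array([463.6, 670.5]), 'yaw': 0.1340000033378601, 'L': 60.19392013549805, 'W': 37.31265640258789}
```

View pics/w2.png

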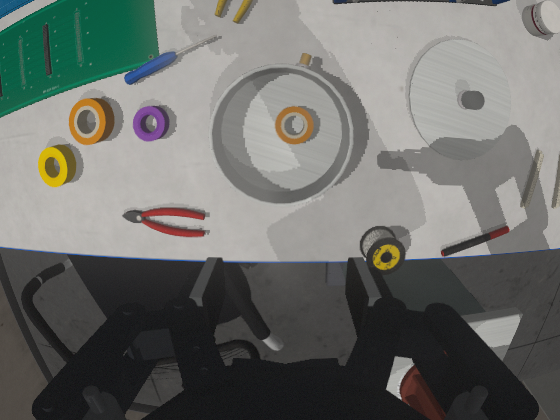

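The wrist view shows the amber roll at (294,125) inside the chamber. It measures 46 mm across, at (502,333) in world coordinates. The spool is at (383,250) and the lid at (470,100). I'll fit the chamber rim from this view as well.

```bash
cat >> h.py <<'E'
from scipy.optimize import least_squares
def circ(s,z,c0,radii,win=6,lo=60,hi=150):
    """fit centre: canny edges cast on plane z, nearest of known radii"""
    e=cv2.Canny(cv2.cvtColor(s['img'],cv2.COLOR_BGR2GRAY),lo,hi); P=np.argwhere(e)[:,::-1]
    W=np.array([onz(s,u,v,z)[:2] for u,v in P]); radii=np.array(radii); c=np.array(c0,float)
    for w in [win*2,win,win/2,win/3]:
        r=np.hypot(*(W-c).T); q=np.abs(r[:,None]-radii).min(1)<w; Q=W[q]
        def fn(c):
            r=np.hypot(*(Q-c).T)[:,None]-radii; return r[np.arange(len(r)),np.abs(r).argmin(1)]
        c=least_squares(fn,c,loss='soft_l1',f_scale=1).x
    return c.round(1),len(Q),np.abs(fn(c)).mean().round(2)
E
python3 - <<'E'
from h import *
s=snap('wrist')
for c0 in [(490,345),(485,350),(493,340)]: print(circ(s,60,c0,[80,85]),circ(s,60,c0,[85]),circ(s,60,c0,[80]))
for c0 in [(547,85),(543,90)]: print('lid',circ(s,13,c0,[88]))
print(onz(s,473,100,46))
E
```

```text
(array([490.9, 349.6]), 746, np.float64(0.61)) (array([486.4, 349.4]), 258, np.float64(1.12)) (array([491.1, 349.4]), 505, np.float64(0.43))
(array([490.9, 349.6]), 746, np.float64(0.61)) (array([485.6, 350.7]), 271, np.float64(0.83)) (array([491.1, 349.4]), 505, np.float64(0.43))
(array([490.9, 349.6]), 746, np.float64(0.61)) (array([494.4, 344.5]), 242, np.float64(0.82)) (array([491.1, 349.4]), 505, np.float64(0.43))
lid (array([548.8,  91.1]), 192, np.float64(0.77))
lid (array([548.8,  91.1]), 192, np.float64(0.77))
[549.51284848  96.6091774   46.        ]
```

Call:
{"op": "step_arm", "data": {
  "motion": [
    [[0.052,0.0106,0.05,0],[0.052,0.0106,0.1,0],[0.052,0.0106,0.14,0],[0.052,0.0106,0.17,0],[0.052,0.0106,0.2,0],[0.052,0.0106,0.22,0],[0.052,0.0106,0.235,0],[0.052,0.0106,0.242,0],[0.052,0.0106,0.247,0],[0.052,0.0106,0.249,0],[0.052,0.0106,0.249,0]]
  ]
}}

```text
t: 4.15
tcp_pos: [503.2, 334.2, 10.4]
tcp_rot: [-3.141, 0.0, -0.002]
contact_force: [-0.3, -0.5, -0.8]
opening: 59.8
gripper_force: 0.0
```

Call:
{"op": "step_arm", "data": {
  "motion": [
    [[0,0,0,0],[0,0,0,0],[0,0,0,0],[0,0,0,0],[0,0,0,0],[0,0,0,0]]
  ],
  "grip": 0.03,
  "grip_force": 40
}}

```text
t: 4.75
tcp_pos: [502.4, 333.9, 9.4]
tcp_rot: [3.142, -0.0, -0.0]
contact_force: [0.1, 0.1, -0.5]
opening: 30.4
gripper_force: 0.0
```

Run:
```python
from h import *
s=snap('wrist'); a=s['img'][80:420,100:470]; t=snap('top'); b=cv2.resize(t['img'][170:270,190:320],None,fx=3.4,fy=3.4)
cv2.imwrite('pics/c3.png',np.hstack([a,b])[:, :800])
```

```text
(no output)
```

View pics/c3.png

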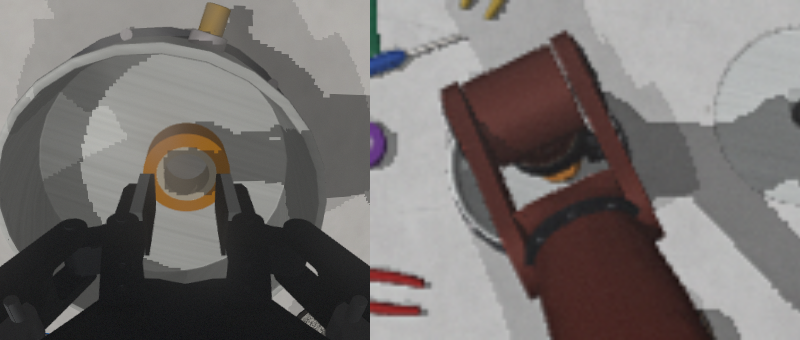

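The picture shows the roll ahead (+x) of the fingers, so it was squeezed out or off-centre. I'll re-measure.

Run:
```python
from h import *
s=snap('wrist'); o=telemetry.get_obs(); print(o['tcp_pos'],o['opening'])
hsv=cv2.cvtColor(s['img'],cv2.COLOR_BGR2HSV)
m=((hsv[...,0]>5)&(hsv[...,0]<25)&(hsv[...,1]>110)&(hsv[...,2]>80)); m[:,:200]=0; m[:,400:]=0;m[:190]=0
for z in (6,25): print(z,blobs(s,m,z,200))
print(proj(s,o['tcp_pos']), onz(s,*proj(s,(502,333,25)),25))
```

```text
[502.38001091 333.88450049   9.35912606] 30.139865410852604
6 [{'px': array([287.6, 244.1]), 'n': np.int32(2534), 'c': array([494.5, 332.5]), 'yaw': 0.3490000069141388, 'L': 55.65856170654297, 'W': 51.035953521728516}]
25 [{'px': array([287.6, 244.1]), 'n': np.int32(2534), 'c': array([503.9, 332.7]), 'yaw': 0.3490000069141388, 'L': 49.7253303527832, 'W': 45.59547805786133}]
(np.float64(284.98754909309287), np.float64(242.66909347401946)) [502. 333.  25.]
```

Run:
```python
from h import *
s=snap('wrist'); cv2.imwrite('pics/c4.png',cv2.resize(s['img'][170:340,200:380],None,fx=3.5,fy=3.5,interpolation=cv2.INTER_CUBIC)[:595])
for z in (10,15,20,25,30,35,40): print(z,np.round(proj(s,(502.4,333.9+15,z)),0),np.round(proj(s,(502.4,333.9-15,z)),0))
```

```text
10 [260. 243.] [310. 243.]
15 [259. 247.] [311. 247.]
20 [258. 250.] [312. 250.]
25 [258. 254.] [312. 254.]
30 [257. 259.] [313. 259.]
35 [256. 263.] [314. 263.]
40 [255. 268.] [315. 268.]
```

View pics/c4.png

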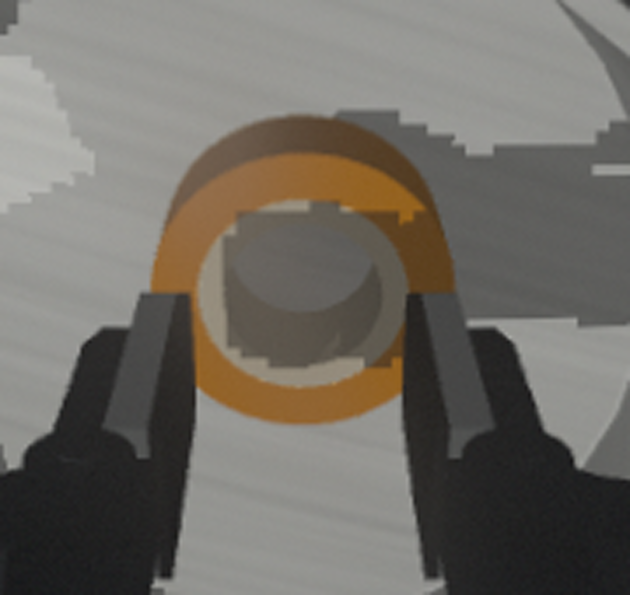

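Run:
```python
from h import *
s=snap('wrist')
for z in (5,10,15,20,25,30,35,40): print(z,onz(s,254.3,253.7,z).round(1),onz(s,317,253.7,z).round(1))
```

```text
5 [492.8 352.8   5. ] [492.8 314.1   5. ]
10 [495.3 352.3  10. ] [495.3 314.7  10. ]
15 [497.8 351.7  15. ] [497.8 315.2  15. ]
20 [500.3 351.2  20. ] [500.3 315.8  20. ]
25 [502.9 350.7  25. ] [502.8 316.4  25. ]
30 [505.4 350.2  30. ] [505.3 316.9  30. ]
35 [507.9 349.7  35. ] [507.9 317.5  35. ]
40 [510.4 349.2  40. ] [510.4 318.1  40. ]
```

The finger tips appear well above the roll, about 30 mm behind the TCP at this opening. I'll reopen and descend gently while watching the force.

Call:
{"op": "step_arm", "data": {
  "motion": [
    [[0,0,0,0],[0,0,0,0],[0,0,0,0],[0,0,0,0],[0,0,0.001,0],[0,0,0.002,0],[0,0,0.003,0],[0,0,0.004,0],[0,0,0.005,0]]
  ],
  "grip": 0.06
}}

```text
t: 5.9
tcp_pos: [502.4, 333.9, 4.3]
tcp_rot: [3.142, -0.0, -0.0]
contact_force: [0.5, -0.1, -0.5]
opening: 60.0
gripper_force: 0.0
```

Run:
```python
from h import *
s=snap('wrist'); o=telemetry.get_obs(); print(o['tcp_pos'],o['opening'],o['contact_force'],s['C']-o['tcp_pos'])
cv2.imwrite('pics/c5.png',cv2.resize(s['img'][150:350,180:400],None,fx=2.5,fy=2.5,interpolation=cv2.INTER_CUBIC))
```

```text
[502.19896791 333.78383998   4.06136143] 60.06785263174458 [ 0.30883365  0.32158456 -0.73495099] [ 80.58860397   0.5044973  175.06985762]
```

View pics/c5.png

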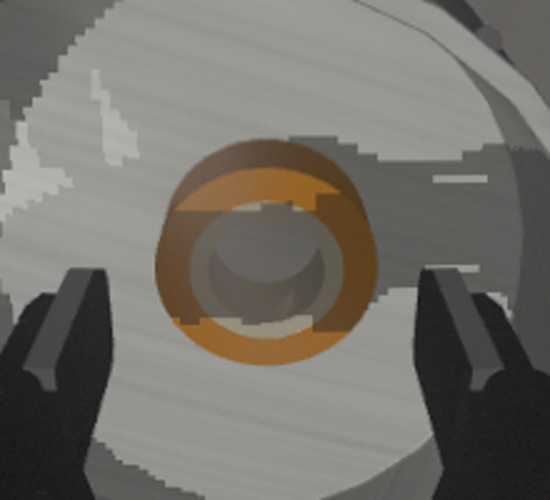

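Call:
{"op": "step_arm", "data": {
  "motion": [
    [[0,0,0.001,0],[0,0,0.002,0],[0,0,0.003,0],[0,0,0.004,0],[0,0,0.005,0],[0,0,0.005,0]]
  ]
}}

```text
t: 6.55
tcp_pos: [502.3, 333.8, -0.8]
tcp_rot: [3.141, -0.0, -0.001]
contact_force: [0.7, 0.6, 0.2]
opening: 60.3
gripper_force: 0.0
```

Call:
{"op": "step_arm", "data": {
  "motion": [
    [[0,0,0.001,0],[0,0,0.002,0],[0,0,0.003,0],[0,0,0.004,0],[0,0,0.004,0]]
  ]
}}

```text
t: 7.05
tcp_pos: [502.2, 333.8, -4.8]
tcp_rot: [3.141, -0.0, -0.001]
contact_force: [-0.1, -0.8, -0.3]
opening: 60.2
gripper_force: 0.0
```

Call:
{"op": "step_arm", "data": {
  "motion": [
    [[0,0,0,0],[0,0,0,0],[0,0,0,0],[0,0,0,0],[0,0,0,0]]
  ],
  "grip": 0.04,
  "grip_force": 25
}}

```text
t: 7.55
tcp_pos: [502.4, 333.9, -4.6]
tcp_rot: [-3.142, 0.0, 0.0]
contact_force: [0.5, -0.7, 0.5]
opening: 40.0
gripper_force: 0.0
```

Call:
{"op": "step_arm", "data": {
  "motion": [
    [[0,0,0,0],[0,0,0,0],[0,0,0,0],[0,0,0.001,0],[0,0,0.002,0],[0,0,0.003,0],[0,0,0.004,0],[0,0,0.004,0]]
  ],
  "grip": 0.058
}}

```text
t: 8.35
tcp_pos: [502.2, 333.8, -8.9]
tcp_rot: [3.141, -0.0, -0.001]
contact_force: [-0.8, -0.4, -1.0]
opening: 58.0
gripper_force: 0.0
```

Call:
{"op": "step_arm", "data": {
  "motion": [
    [[0,0,0.001,0],[0,0,0.002,0],[0,0,0.003,0],[0,0,0.004,0],[0,0,0.004,0]]
  ]
}}

```text
t: 8.85
tcp_pos: [502.2, 333.8, -12.8]
tcp_rot: [3.141, -0.0, -0.001]
contact_force: [-0.1, -0.5, -0.5]
opening: 58.2
gripper_force: 0.0
```

Call:
{"op": "step_arm", "data": {
  "motion": [
    [[0,0,0,0],[0,0,0,0],[0,0,0,0],[0,0,0,0],[0,0,0,0]]
  ],
  "grip": 0.04,
  "grip_force": 25
}}

```text
t: 9.35
tcp_pos: [502.6, 334.0, -12.2]
tcp_rot: [-3.141, 0.0, -0.001]
contact_force: [-0.6, -0.1, 2.9]
opening: 45.4
gripper_force: 25.5
```

Run:
```python
from h import *
s=snap('wrist'); a=s['img'][60:400,90:480]; t=snap('scene'); b=cv2.resize(t['img'][150:270,200:345],None,fx=2.8,fy=2.8)[:340]
b=cv2.copyMakeBorder(b,0,340-b.shape[0],0,0,cv2.BORDER_CONSTANT); cv2.imwrite('pics/c6.png',np.hstack([a,b])[:, :800])
```

```text
(no output)
```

View pics/c6.png

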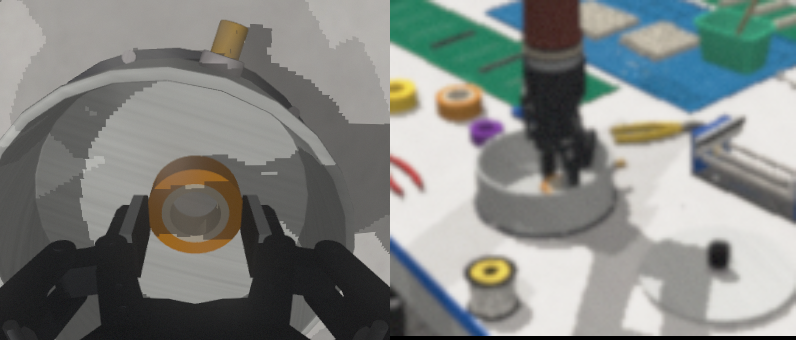

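Now the fingers hold the roll, but only by its top edge: the real tips are about 30 mm above the reported TCP. I'll reopen and go deeper, with force checks.

Call:
{"op": "step_arm", "data": {
  "motion": [
    [[0,0,0,0],[0,0,0,0],[0,0,0,0],[0,0,0.001,0],[0,0,0.002,0],[0,0,0.003,0],[0,0,0.004,0],[0,0,0.005,0],[0,0,0.005,0]]
  ],
  "grip": 0.058
}}

```text
t: 10.35
tcp_pos: [502.2, 333.8, -17.8]
tcp_rot: [3.141, -0.0, -0.001]
contact_force: [0.3, 0.4, -0.1]
opening: 58.0
gripper_force: 0.0
```

Call:
{"op": "step_arm", "data": {
  "motion": [
    [[0,0,0.001,0],[0,0,0.002,0],[0,0,0.003,0],[0,0,0.004,0],[0,0,0.004,0]]
  ]
}}

```text
t: 10.85
tcp_pos: [502.3, 333.8, -21.8]
tcp_rot: [3.141, -0.0, -0.001]
contact_force: [-0.2, 0.6, 0.5]
opening: 58.0
gripper_force: 0.0
```

Call:
{"op": "step_arm", "data": {
  "motion": [
    [[0,0,0,0],[0,0,0,0],[0,0,0,0],[0,0,0,0],[0,0,0,0]]
  ],
  "grip": 0.035,
  "grip_force": 40
}}

```text
t: 11.35
tcp_pos: [502.8, 334.1, -21.3]
tcp_rot: [-3.141, 0.0, -0.001]
contact_force: [0.5, -0.3, 2.0]
opening: 46.3
gripper_force: 41.2
```

Call:
{"op": "step_arm", "data": {
  "motion": [
    [[0,0,-0.01,0],[0,0,-0.03,0],[0,0,-0.06,0],[0,0,-0.09,0],[0,0,-0.12,0],[0,0,-0.12,0],[-0.01,0.03,-0.12,0],[-0.03,0.06,-0.12,0],[-0.05,0.09,-0.12,0],[-0.072,0.12,-0.12,0],[-0.072,0.129,-0.12,0],[-0.072,0.129,-0.12,0]]
  ]
}}

```text
t: 12.55
tcp_pos: [429.5, 203.8, 97.6]
tcp_rot: [3.141, -0.003, -0.002]
contact_force: [-0.7, 0.1, -0.4]
opening: 46.4
gripper_force: 41.1
```

Run:
```python
from h import *
s=snap('wrist'); t=snap('scene'); o=telemetry.get_obs(); print(o['tcp_pos'],o['opening'],o['gripper_force'])
a=s['img'][60:400,90:480]; b=cv2.resize(t['img'][150:270,200:345],None,fx=2.8,fy=2.8)[:340]
b=cv2.copyMakeBorder(b,0,340-b.shape[0],0,0,cv2.BORDER_CONSTANT); cv2.imwrite('pics/c7.png',np.hstack([a,b])[:, :800])
```

```text
[431.27541451 205.41836211  98.60289998] 45.90253151005711 41.126500368118286
```

View pics/c7.png

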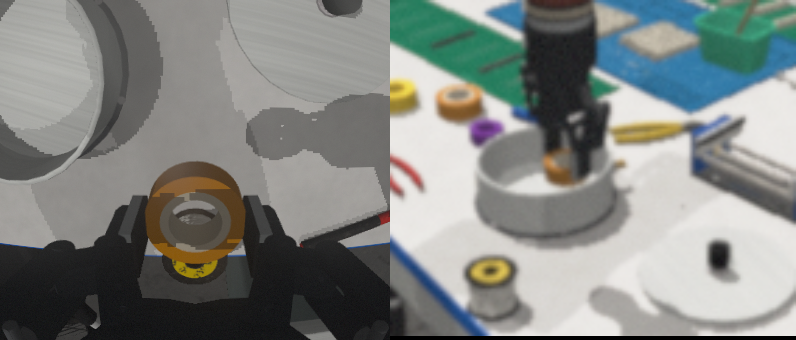

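The roll is held level and the chamber is empty. Now I lower it onto the open bench.

Call:
{"op": "step_arm", "data": {
  "motion": [
    [[0,0,0.03,0],[0,0,0.06,0],[0,0,0.09,0],[0,0,0.105,0],[0,0,0.113,0],[0,0,0.118,0],[0,0,0.122,0],[0,0,0.124,0],[0,0,0.125,0],[0,0,0.125,0]]
  ]
}}

```text
t: 13.65
tcp_pos: [430.9, 205.1, -26.1]
tcp_rot: [-3.141, 0.0, -0.002]
contact_force: [0.1, -0.4, 0.8]
opening: 46.2
gripper_force: 43.5
```

Call:
{"op": "step_arm", "data": {
  "motion": [
    [[0,0,0,0],[0,0,0,0],[0,0,0,0],[0,0,0,0],[0,0,-0.02,0],[0,0,-0.05,0],[0,0,-0.09,0],[0,0,-0.13,0],[0,0,-0.17,0],[0,0,-0.17,0]]
  ],
  "grip": 0.06
}}

```text
t: 14.65
tcp_pos: [435.6, 206.6, 150.4]
tcp_rot: [-3.137, 0.0, -0.021]
contact_force: [0.7, 0.4, -0.2]
opening: 59.7
gripper_force: 0.0
```

Run:
```python
from h import *
s=snap('wrist'); o=telemetry.get_obs(); print(o['t'],o['tcp_pos'])
hsv=cv2.cvtColor(s['img'],cv2.COLOR_BGR2HSV)
m=((hsv[...,0]>5)&(hsv[...,0]<25)&(hsv[...,1]>110)&(hsv[...,2]>60))
for b in blobs(s,m,19,200): print(b)
print(circ(s,60,(491,349.5),[80]),circ(s,60,(491,349.5),[85]),circ(s,13,(549,91),[88]))
```

```text
14.7 [433.41730434 205.8438178  147.29446924]
{'px': array([288., 190.]), 'n': np.int32(920), 'c': array([431.8, 204.4]), 'yaw': 0.4350000023841858, 'L': 47.61159896850586, 'W': 46.619667053222656}
{'px': array([287.1, 290.2]), 'n': np.int32(429), 'c': array([315.1, 204.5]), 'yaw': -1.569000005722046, 'L': 42.4251594543457, 'W': 34.84477615356445}
(array([491.7, 346.7]), 537, np.float64(1.16)) (array([493.3, 343.3]), 316, np.float64(0.78)) (array([549.8,  90.5]), 341, np.float64(0.77))
```

Call:
{"op": "step_arm", "data": {
  "motion": [
    [[-0.01,0.315,-0.01,0],[-0.01,0.315,-0.01,0],[-0.01,0.315,-0.01,0],[-0.01,0.315,-0.01,0],[-0.01,0.315,-0.01,0],[-0.01,0.315,-0.01,0],[-0.01,0.315,-0.01,0],[-0.01,0.315,-0.01,0],[-0.01,0.315,-0.01,0],[-0.01,0.315,-0.01,0]]
  ],
  "grip": 0.045
}}

```text
t: 15.7
tcp_pos: [419.6, -108.7, 152.3]
tcp_rot: [-3.14, -0.002, 0.003]
contact_force: [0.2, -1.0, -0.3]
opening: 45.0
gripper_force: 0.0
```

```bash
cat >> h.py <<'E'
def strips(s,z=13):
    im=s['img'].astype(int); d=im[...,2]-im[...,0]; sat=cv2.cvtColor(s['img'],cv2.COLOR_BGR2HSV)[...,1]
    m=((d>10)&(d<60)).astype(np.uint8); m=cv2.morphologyEx(m,cv2.MORPH_CLOSE,np.ones((5,5))); m=cv2.morphologyEx(m,cv2.MORPH_OPEN,np.ones((3,3)))
    return [b for b in blobs(s,m,z,150) if 85<b['L']<125 and b['W']<35]
E
python3 - <<'E'
from h import *
s=snap('wrist','w8.png'); o=telemetry.get_obs(); print(o['t'],o['tcp_pos'],o['joint_pos'].round(2))
for b in strips(s): print(b)
E
```

```text
15.75 [ 419.84159785 -108.65132652  152.5810168 ] [-0.42 -0.16  2.09  0.    1.21  1.15]
{'px': array([247.5, 163.4]), 'n': np.int32(1182), 'c': array([438.4, -71.3]), 'yaw': -0.19099999964237213, 'L': 100.26793670654297, 'W': 12.852023124694824}
{'px': array([322.9, 163.9]), 'n': np.int32(1231), 'c': array([ 438.4, -146.2]), 'yaw': 0.03400000184774399, 'L': 99.64080810546875, 'W': 12.319645881652832}
{'px': array([441.5, 159.1]), 'n': np.int32(905), 'c': array([ 443.5, -272.4]), 'yaw': -0.1289999932050705, 'L': 99.97720336914062, 'W': 16.888259887695312}
{'px': array([386.4, 192.2]), 'n': np.int32(1096), 'c': array([ 410. , -213.5]), 'yaw': -0.15800000727176666, 'L': 100.23710632324219, 'W': 15.306751251220703}
```

Call:
{"op": "step_arm", "data": {
  "motion": [
    [[0.0184,-0.0371,0.03,0.1],[0.0184,-0.0371,0.07,0.19],[0.0184,-0.0371,0.11,0.19],[0.0184,-0.0371,0.14,0.19],[0.0184,-0.0371,0.155,0.19],[0.0184,-0.0371,0.163,0.19],[0.0184,-0.0371,0.167,0.19],[0.0184,-0.0371,0.167,0.19]]
  ],
  "grip": 0.035
}}

```text
t: 16.55
tcp_pos: [439.1, -72.6, -13.4]
tcp_rot: [3.127, -0.297, 0.001]
contact_force: [0.4, -1.8, 0.0]
opening: 35.0
gripper_force: 0.0
```

Call:
{"op": "step_arm", "data": {
  "motion": [
    [[0,0,0.001,0],[0,0,0.002,0],[0,0,0.003,0],[0,0,0.004,0],[0,0,0.005,0],[0,0,0.005,0]]
  ]
}}

```text
t: 17.15
tcp_pos: [438.6, -73.0, -18.7]
tcp_rot: [-3.127, 0.299, 0.0]
contact_force: [0.6, -0.3, 0.0]
opening: 34.8
gripper_force: 0.0
```

Call:
{"op": "step_arm", "data": {
  "motion": [
    [[0,0,0.001,0],[0,0,0.002,0],[0,0,0.003,0],[0,0,0.003,0]]
  ]
}}

```text
t: 17.55
tcp_pos: [438.5, -72.9, -21.8]
tcp_rot: [-3.127, 0.298, 0.001]
contact_force: [0.1, -0.0, -0.8]
opening: 35.0
gripper_force: 0.0
```

Call:
{"op": "step_arm", "data": {
  "motion": [
    [[0,0,0.001,0],[0,0,0.002,0],[0,0,0.003,0],[0,0,0.003,0]]
  ]
}}

```text
t: 17.95
tcp_pos: [438.5, -72.9, -24.8]
tcp_rot: [-3.127, 0.298, 0.001]
contact_force: [0.5, 0.9, 0.6]
opening: 34.8
gripper_force: 0.0
```

Call:
{"op": "step_arm", "data": {
  "motion": [
    [[0,0,0.001,0],[0,0,0.002,0],[0,0,0.003,0],[0,0,0.003,0]]
  ]
}}

```text
t: 18.35
tcp_pos: [438.6, -73.0, -27.8]
tcp_rot: [-3.127, 0.298, 0.001]
contact_force: [0.4, 0.6, 0.0]
opening: 35.4
gripper_force: 0.0
```

Call:
{"op": "step_arm", "data": {
  "motion": [
    [[0,0,0,0],[0,0,0,0],[0,0,0,0],[0,0,0,0],[0,0,0,0]]
  ],
  "grip": 0.005,
  "grip_force": 30
}}

```text
t: 18.85
tcp_pos: [438.9, -73.1, -27.5]
tcp_rot: [3.127, -0.298, 0.001]
contact_force: [-0.5, -0.1, 1.0]
opening: 9.8
gripper_force: 32.3
```

Call:
{"op": "step_arm", "data": {
  "motion": [
    [[0,0,-0.01,0],[0,0,-0.02,0],[0,0,-0.04,0],[0,0,-0.06,0],[0,0,-0.06,0]]
  ]
}}

```text
t: 19.35
tcp_pos: [442.1, -74.1, 35.9]
tcp_rot: [3.126, -0.298, 0.012]
contact_force: [0.7, -0.4, -1.8]
opening: 10.0
gripper_force: 32.1
```

Run:
```python
from h import *
s=snap('wrist'); t=snap('scene'); o=telemetry.get_obs(); print(o['tcp_pos'],o['opening'],o['gripper_force'])
a=s['img'][60:400,90:480]; b=cv2.resize(t['img'][230:370,270:415],None,fx=2.8,fy=2.8)[:340]
cv2.imwrite('pics/c9.png',np.hstack([a,b])[:, :800])
```

```text
[439.40122691 -73.21049047  33.16223052] 10.17160535377289 32.1355140209198
```

View pics/c9.png

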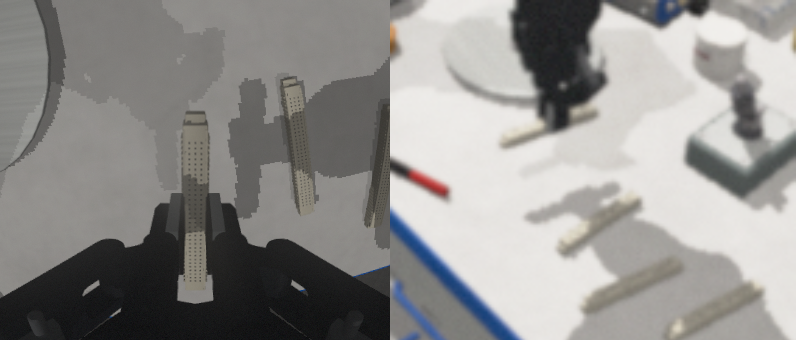

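The strip is held level and centred, so the tip height is now calibrated. I carry it to the chamber.

Call:
{"op": "step_arm", "data": {
  "motion": [
    [[0,0,-0.04,0],[0,0,-0.08,0],[-0.0034,-0.045,-0.1,0],[-0.007,-0.09,-0.1,-0.05],[-0.01,-0.135,-0.1,-0.1],[-0.0137,-0.18,-0.1,-0.15],[-0.017,-0.225,-0.1,-0.19],[-0.02,-0.27,-0.1,-0.19],[-0.024,-0.315,-0.1,-0.19],[-0.0273,-0.36,-0.1,-0.19],[-0.031,-0.405,-0.1,-0.19],[-0.0335,-0.44,-0.1,-0.19],[-0.0344,-0.454,-0.1,-0.19],[-0.0344,-0.454,-0.1,-0.19],[-0.0344,-0.454,-0.1,-0.19]]
  ]
}}

```text
t: 20.95
tcp_pos: [490.1, 377.9, 131.1]
tcp_rot: [3.139, -0.0, -0.003]
contact_force: [0.1, 0.1, -0.1]
opening: 10.1
gripper_force: 32.1
```

Run:
```python
from h import *
s=snap('wrist'); o=telemetry.get_obs(); print(o['t'],o['tcp_pos'],o['tcp_rot'],o['opening'],o['gripper_force'])
print(circ(s,60,(491,349),[80]),circ(s,60,(491,349),[80,85])); print(tool((491,379,-19)))
```

```text
21.0 [490.25132266 377.4680142  131.42076872] [ 3.13969074e+00 -1.84714301e-03 -2.77331121e-03] 10.305680822799244 32.13788688182831
(array([491.4, 349.6]), 580, np.float64(0.44)) (array([490.8, 349.8]), 1043, np.float64(0.67))
[ 0.001  -0.0018  0.1504]
```

Call:
{"op": "step_arm", "data": {
  "motion": [
    [[0,-0.002,0.04,0],[0,-0.002,0.08,0],[0,-0.002,0.11,0],[0,-0.002,0.13,0],[0,-0.002,0.14,0],[0,-0.002,0.145,0],[0,-0.002,0.149,0],[0,-0.002,0.15,0],[0,-0.002,0.15,0]]
  ]
}}

```text
t: 21.9
tcp_pos: [491.7, 381.8, -16.4]
tcp_rot: [-3.141, 0.0, -0.003]
contact_force: [0.9, -0.2, 0.5]
opening: 9.8
gripper_force: 32.1
```

Call:
{"op": "step_arm", "data": {
  "motion": [
    [[0,0,0,0],[0,0,0,0],[0,0,0,0],[0,0,-0.02,0],[0,0,-0.06,0],[0,0,-0.1,0],[0,0,-0.15,0],[0,0,-0.15,0],[0,0,-0.15,0]]
  ],
  "grip": 0.03
}}

```text
t: 22.8
tcp_pos: [492.3, 382.3, 135.2]
tcp_rot: [-3.139, 0.0, -0.007]
contact_force: [-0.3, 0.5, -1.0]
opening: 29.8
gripper_force: 0.0
```

Run:
```python
from h import *
s=snap('wrist'); o=telemetry.get_obs(); print(o['t'],o['tcp_pos'],o['tcp_rot'])
for b in strips(s,19): print(b)
print(tool((438.4,-146.2,100)))
```

```text
22.85 [490.68524903 381.33597325 132.65618255] [-3.14136251e+00  8.64161180e-05 -6.45800535e-04]
{'px': array([515. ,   3.6]), 'n': np.int32(300), 'c': array([699.3, 144.4]), 'yaw': -1.3009999990463257, 'L': 87.49473571777344, 'W': 14.437353134155273}
{'px': array([285.9, 189. ]), 'n': np.int32(1296), 'c': array([491.9, 381.3]), 'yaw': -0.003000000026077032, 'L': 98.96387481689453, 'W': 11.541153907775879}
[-0.0523  0.5275  0.0325]
```

Call:
{"op": "step_arm", "data": {
  "motion": [
    [[-0.0052,0.05,0.0,0],[-0.01,0.1,0.0,0],[-0.015,0.15,0.01,0],[-0.02,0.2,0.02,0],[-0.025,0.25,0.02,0],[-0.03,0.3,0.03,0],[-0.035,0.35,0.03,0],[-0.04,0.4,0.04,0],[-0.045,0.45,0.05,0],[-0.05,0.5,0.06,-0.034],[-0.0523,0.5275,0.07,-0.034],[-0.0523,0.5275,0.1,-0.034],[-0.0523,0.5275,0.13,-0.034],[-0.0523,0.5275,0.145,-0.034],[-0.0523,0.5275,0.153,-0.034],[-0.0523,0.5275,0.157,-0.034],[-0.0523,0.5275,0.159,-0.034],[-0.0523,0.5275,0.16,-0.034],[-0.0523,0.5275,0.16,-0.034]]
  ],
  "grip": 0.035
}}

```text
t: 24.75
tcp_pos: [439.1, -146.4, -26.9]
tcp_rot: [3.14, 0.053, 0.002]
contact_force: [0.6, -0.8, 0.2]
opening: 34.9
gripper_force: 0.0
```

Call:
{"op": "step_arm", "data": {
  "motion": [
    [[0,0,0,0],[0,0,0,0],[0,0,0,0],[0,0,0,0],[0,0,0,0]]
  ],
  "grip": 0.005,
  "grip_force": 35
}}

```text
t: 25.25
tcp_pos: [439.2, -146.6, -26.8]
tcp_rot: [3.141, 0.053, 0.002]
contact_force: [0.0, 0.1, 6.1]
opening: 9.9
gripper_force: 36.3
```

Call:
{"op": "step_arm", "data": {
  "motion": [
    [[0,0,-0.01,0],[0,0,-0.04,0],[0,0,-0.08,0],[0,0,-0.12,0],[0.007,-0.045,-0.155,0],[0.013,-0.09,-0.155,0.034],[0.02,-0.135,-0.155,0.034],[0.026,-0.18,-0.155,0.034],[0.033,-0.225,-0.155,0.034],[0.04,-0.27,-0.155,0.034],[0.046,-0.315,-0.155,0.034],[0.053,-0.36,-0.155,0.034],[0.06,-0.405,-0.155,0.034],[0.066,-0.45,-0.155,0.034],[0.068,-0.464,-0.155,0.034],[0.068,-0.464,-0.155,0.034],[0.068,-0.464,-0.155,0.034]]
  ]
}}

```text
t: 26.95
tcp_pos: [490.1, 318.7, 127.0]
tcp_rot: [3.14, 0.0, -0.002]
contact_force: [0.2, 0.3, -0.1]
opening: 9.7
gripper_force: 35.6
```

Run:
```python
from h import *
o=telemetry.get_obs(); print(o['t'],o['tcp_pos'],o['tcp_rot'],o['opening'],o['gripper_force']); print(tool((491,319.6,-18)))
```

```text
26.95 [490.07294905 318.7077843  126.99409568] [ 3.13997186e+00  1.92414955e-04 -1.84091742e-03] 9.715315586834642 35.62557935714722
[ 0.0011 -0.0011  0.145 ]
```

Call:
{"op": "step_arm", "data": {
  "motion": [
    [[0,0,0.04,0],[0,0,0.08,0],[0,0,0.11,0],[0,0,0.13,0],[0,0,0.138,0],[0,0,0.143,0],[0,0,0.146,0],[0,0,0.146,0]]
  ]
}}

```text
t: 27.75
tcp_pos: [491.6, 319.9, -17.5]
tcp_rot: [-3.141, 0.001, -0.003]
contact_force: [0.4, -0.8, -0.0]
opening: 9.6
gripper_force: 35.6
```

Call:
{"op": "step_arm", "data": {
  "motion": [
    [[0,0,0,0],[0,0,0,0],[0,0,0,0],[0,0,-0.02,0],[0,0,-0.06,0],[0,0,-0.1,0],[0,0,-0.15,0],[0,0,-0.15,0],[0,0,-0.15,0]]
  ],
  "grip": 0.03
}}

```text
t: 28.65
tcp_pos: [492.2, 320.8, 134.1]
tcp_rot: [-3.139, -0.0, -0.007]
contact_force: [0.3, -0.4, -0.5]
opening: 30.1
gripper_force: 0.0
```

Run:
```python
from h import *
s=snap('wrist'); o=telemetry.get_obs(); print(o['t'],o['tcp_pos'],o['tcp_rot'])
for b in strips(s,19): print(b)
print(tool((410,-213.5,100)))
```

```text
28.7 [490.59585077 319.93979359 131.76240486] [-3.14129494e+00  2.67147860e-05 -9.62388010e-04]
{'px': array([220.5, 189.7]), 'n': np.int32(1226), 'c': array([491.3, 381.5]), 'yaw': -0.0020000000949949026, 'L': 100.09878540039062, 'W': 11.992310523986816}
{'px': array([286. , 189.1]), 'n': np.int32(1300), 'c': array([492.1, 319.9]), 'yaw': 0.0010000000474974513, 'L': 98.57499694824219, 'W': 11.60416316986084}
{'px': array([117.4, 293.3]), 'n': np.int32(491), 'c': array([366.2, 511.9]), 'yaw': 1.2669999599456787, 'L': 91.0107192993164, 'W': 23.360788345336914}
[-0.0806  0.5335  0.0316]
```

Call:
{"op": "step_arm", "data": {
  "motion": [
    [[-0.0076,0.05,0.0,0],[-0.015,0.1,0.0,0],[-0.023,0.15,0.01,0],[-0.03,0.2,0.02,0],[-0.038,0.25,0.02,0],[-0.045,0.3,0.03,0],[-0.053,0.35,0.03,0.05],[-0.06,0.4,0.04,0.1],[-0.068,0.45,0.05,0.15],[-0.076,0.5,0.06,0.158],[-0.0806,0.5335,0.06,0.158],[-0.0806,0.5335,0.1,0.158],[-0.0806,0.5335,0.13,0.158],[-0.0806,0.5335,0.143,0.158],[-0.0806,0.5335,0.151,0.158],[-0.0806,0.5335,0.155,0.158],[-0.0806,0.5335,0.157,0.158],[-0.0806,0.5335,0.158,0.158],[-0.0806,0.5335,0.158,0.158]]
  ],
  "grip": 0.04
}}

```text
t: 30.6
tcp_pos: [410.9, -214.0, -25.7]
tcp_rot: [3.131, -0.247, 0.003]
contact_force: [0.4, -0.3, 0.4]
opening: 39.9
gripper_force: 0.0
```

Call:
{"op": "step_arm", "data": {
  "motion": [
    [[0,0,0,0],[0,0,0,0],[0,0,0,0],[0,0,0,0],[0,0,0,0]]
  ],
  "grip": 0.005,
  "grip_force": 35
}}

```text
t: 31.1
tcp_pos: [410.6, -214.0, -25.9]
tcp_rot: [3.131, -0.248, 0.002]
contact_force: [-0.8, 0.3, 5.9]
opening: 9.7
gripper_force: 35.8
```

Run:
```python
from h import *
o=telemetry.get_obs(); print(o['t'],o['tcp_pos'],o['tcp_rot'],o['opening'],o['gripper_force'],o['joint_pos'].round(2)); print(tool((461,349.6,130)))
```

```text
31.1 [ 410.57520613 -214.02656317  -25.89700524] [ 3.13125201e+00 -2.48218578e-01  1.58362846e-03] 9.704806023174283 35.76993763446808 [-0.63  0.21  2.12  0.    0.81  1.1 ]
[-0.0388 -0.5645 -0.1562]
```

Call:
{"op": "step_arm", "data": {
  "motion": [
    [[0,0,-0.01,0],[0,0,-0.04,0],[0,0,-0.08,0],[0,0,-0.12,0],[-0.003,-0.045,-0.156,-0.13],[-0.006,-0.09,-0.156,-0.27],[-0.0093,-0.135,-0.156,-0.4],[-0.0124,-0.18,-0.156,-0.54],[-0.0155,-0.225,-0.156,-0.68],[-0.0186,-0.27,-0.156,-0.82],[-0.0217,-0.315,-0.156,-0.96],[-0.0248,-0.36,-0.156,-1.1],[-0.028,-0.405,-0.156,-1.24],[-0.031,-0.45,-0.156,-1.38],[-0.034,-0.495,-0.156,-1.52],[-0.037,-0.54,-0.156,-1.66],[-0.0388,-0.5645,-0.156,-1.729],[-0.0388,-0.5645,-0.156,-1.729],[-0.0388,-0.5645,-0.156,-1.729],[-0.0388,-0.5645,-0.156,-1.729]]
  ]
}}

```text
t: 33.1
tcp_pos: [460.1, 348.7, 129.1]
tcp_rot: [2.223, 2.22, -0.002]
contact_force: [0.2, -0.6, 0.1]
opening: 9.7
gripper_force: 35.1
```

Run:
```python
from h import *
o=telemetry.get_obs(); print(o['t'],o['tcp_pos'],o['tcp_rot'],o['opening'],o['gripper_force'],o['joint_pos'].round(2)); print(tool((461,349.6,-4)))
```

```text
33.1 [460.09324619 348.71567666 129.07418636] [ 2.22279     2.21999453 -0.00225597] 9.719015557822155 35.103957653045654 [ 0.53  0.19  1.79 -0.    1.17  0.53]
[0.001  0.001  0.1331]
```

Call:
{"op": "step_arm", "data": {
  "motion": [
    [[0.001,0.001,0.04,0],[0.001,0.001,0.08,0],[0.001,0.001,0.11,0],[0.001,0.001,0.122,0],[0.001,0.001,0.128,0],[0.001,0.001,0.132,0],[0.001,0.001,0.1345,0],[0.001,0.001,0.1345,0]]
  ]
}}

```text
t: 33.9
tcp_pos: [462.7, 351.5, -3.8]
tcp_rot: [2.221, 2.221, 0.004]
contact_force: [0.1, 0.7, 0.1]
opening: 9.8
gripper_force: 35.1
```

Call:
{"op": "step_arm", "data": {
  "motion": [
    [[0,0,0,0],[0,0,0,0],[0,0,0,0],[0,0,-0.02,0],[0,0,-0.06,0],[0,0,-0.1,0],[0,0,-0.14,0],[0,0,-0.14,0],[0,0,-0.14,0]]
  ],
  "grip": 0.025
}}

```text
t: 34.8
tcp_pos: [462.7, 351.6, 136.8]
tcp_rot: [2.221, 2.221, 0.006]
contact_force: [-1.7, 0.0, -0.3]
opening: 25.0
gripper_force: 0.0
```

Run:
```python
from h import *
s=snap('wrist'); o=telemetry.get_obs(); print(o['t'],o['tcp_pos'],o['tcp_rot'])
for z in (19,32):
  for b in strips(s,z): print(z,b['c'],b['yaw'],b['L'],b['W'])
print(tool((443.5,-272.4,100)))
```

```text
34.85 [461.2824704  350.82930187 134.8254783 ] [-2.22128431e+00 -2.22152025e+00  1.62129180e-04]
19 [689.  409.8] -0.5960000157356262 108.09304809570312 22.61923599243164
19 [702.6 179.9] -1.406000018119812 85.54230499267578 6.148197650909424
32 [678.9 410.8] -0.5960000157356262 103.29531860351562 21.615304946899414
[-0.6232 -0.0178  0.0348]
```

Call:
{"op": "step_arm", "data": {
  "motion": [
    [[-0.048,-0.0014,0,0.13],[-0.096,-0.0028,0,0.27],[-0.144,-0.004,0,0.4],[-0.192,-0.0055,0,0.54],[-0.24,-0.007,0,0.68],[-0.288,-0.008,0,0.82],[-0.336,-0.0096,0,0.96],[-0.384,-0.011,0,1.1],[-0.432,-0.012,0.01,1.24],[-0.48,-0.0137,0.02,1.38],[-0.528,-0.015,0.03,1.52],[-0.576,-0.0165,0.035,1.66],[-0.6232,-0.0178,0.035,1.7],[-0.6232,-0.0178,0.035,1.7],[-0.6232,-0.0178,0.035,1.7],[-0.6232,-0.0178,0.035,1.7]]
  ],
  "grip": 0.04
}}

```text
t: 36.45
tcp_pos: [442.6, -270.4, 98.2]
tcp_rot: [-3.132, 0.202, 0.005]
contact_force: [-0.4, -0.0, -0.2]
opening: 40.1
gripper_force: 0.0
```

Run:
```python
from h import *
s=snap('wrist'); o=telemetry.get_obs(); print(o['t'],o['tcp_pos'],o['tcp_rot'])
for b in strips(s): print(b); print(tool([*b['c'],-26]))
```

```text
36.5 [ 442.94770543 -270.24970025   98.61814282] [-3.13316057  0.20028126  0.00358492]
{'px': array([460.9,  14.7]), 'n': np.int32(2461), 'c': array([ 589.7, -449.8]), 'yaw': -1.4769999980926514, 'L': 92.10276794433594, 'W': 33.26134490966797}
[0.1687 0.1596 0.1239]
{'px': array([291., 194.]), 'n': np.int32(1653), 'c': array([ 444. , -275.4]), 'yaw': -0.11599999666213989, 'L': 99.44397735595703, 'W': 12.237862586975098}
[0.002  0.0052 0.1246]
```

Call:
{"op": "step_arm", "data": {
  "motion": [
    [[0.002,0.005,0.04,-0.01],[0.002,0.005,0.08,-0.01],[0.002,0.005,0.1,-0.01],[0.002,0.005,0.112,-0.01],[0.002,0.005,0.119,-0.01],[0.002,0.005,0.123,-0.01],[0.002,0.005,0.125,-0.01],[0.002,0.005,0.125,-0.01]]
  ]
}}

```text
t: 37.3
tcp_pos: [445.9, -278.0, -24.2]
tcp_rot: [3.135, -0.187, 0.002]
contact_force: [0.4, 1.2, 0.8]
opening: 40.3
gripper_force: 0.0
```

Call:
{"op": "step_arm", "data": {
  "motion": [
    [[0,0,0,0],[0,0,0,0],[0,0,0,0],[0,0,0,0],[0,0,0,0]]
  ],
  "grip": 0.005,
  "grip_force": 35
}}

```text
t: 37.8
tcp_pos: [445.8, -278.1, -24.3]
tcp_rot: [3.135, -0.187, 0.002]
contact_force: [-0.9, 0.3, 5.4]
opening: 9.5
gripper_force: 34.7
```

Run:
```python
from h import *
o=telemetry.get_obs(); print(o['t'],o['tcp_pos'],o['tcp_rot'],o['opening'],o['gripper_force']); print(tool((521,349.6,130)))
```

```text
37.8 [ 445.77095865 -278.10780868  -24.25130561] [ 3.13509063e+00 -1.87195915e-01  1.86884987e-03] 9.469081037080667 34.69638705253601
[ 2.000e-04 -6.321e-01 -1.548e-01]
```

Call:
{"op": "step_arm", "data": {
  "motion": [
    [[0,0,-0.01,0],[0,0,-0.04,0],[0,0,-0.08,0],[0,0,-0.12,0],[0,-0.048,-0.155,-0.13],[0,-0.096,-0.155,-0.27],[0,-0.144,-0.155,-0.4],[0,-0.192,-0.155,-0.54],[0,-0.24,-0.155,-0.68],[0,-0.288,-0.155,-0.82],[0,-0.336,-0.155,-0.96],[0,-0.384,-0.155,-1.1],[0,-0.432,-0.155,-1.24],[0,-0.48,-0.155,-1.38],[0,-0.528,-0.155,-1.52],[0,-0.576,-0.155,-1.66],[0,-0.62,-0.155,-1.69],[0,-0.632,-0.155,-1.69],[0,-0.632,-0.155,-1.69],[0,-0.632,-0.155,-1.69]]
  ]
}}

```text
t: 39.8
tcp_pos: [519.7, 348.8, 129.4]
tcp_rot: [2.222, 2.221, -0.003]
contact_force: [0.1, -0.7, -1.6]
opening: 9.9
gripper_force: 34.2
```

Run:
```python
from h import *
s=snap('wrist','w10.png'); o=telemetry.get_obs(); print(o['t'],o['tcp_pos'],o['tcp_rot'],o['opening'],o['gripper_force'],o['joint_pos'].round(2)); print(tool((521,349.6,-4)))
```

```text
39.85 [519.81913854 348.2903654  129.47955456] [ 2.22263534  2.22000245 -0.00291165] 9.419527299822459 34.20055568218231 [ 0.48  0.28  1.67 -0.    1.19  0.48]
[0.0015 0.0013 0.1335]
```

View pics/w10.png

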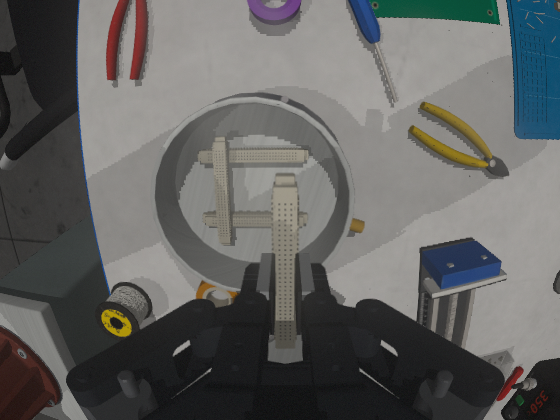

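The chamber holds two strips along x with one resting across them at (224,190). The fourth hangs from the gripper at (285,260), and I place it across too.

Call:
{"op": "step_arm", "data": {
  "motion": [
    [[0.001,0.001,0.04,0],[0.001,0.001,0.08,0],[0.001,0.001,0.11,0],[0.001,0.001,0.122,0],[0.001,0.001,0.128,0],[0.001,0.001,0.132,0],[0.001,0.001,0.134,0],[0.001,0.001,0.134,0]]
  ]
}}

```text
t: 40.65
tcp_pos: [522.5, 351.5, -2.6]
tcp_rot: [2.221, 2.221, 0.004]
contact_force: [0.5, 0.5, -0.5]
opening: 9.6
gripper_force: 34.2
```

Call:
{"op": "step_arm", "data": {
  "motion": [
    [[0,0,0,0],[0,0,0,0],[0,0,0,0],[0,0,-0.02,0],[0,0,-0.06,0],[0,0,-0.1,0],[0,0,-0.15,0],[0,0,-0.2,0],[0,0,-0.24,0],[0,0,-0.24,0],[0,0,-0.24,0]]
  ],
  "grip": 0.025
}}

```text
t: 41.75
tcp_pos: [522.1, 351.5, 238.0]
tcp_rot: [2.22, 2.221, 0.006]
contact_force: [-0.8, 0.1, -1.1]
opening: 24.8
gripper_force: 0.0
```

Run:
```python
from h import *
s=snap('wrist','w11.png'); o=telemetry.get_obs(); print(o['t'],o['tcp_pos'],o['tcp_rot'])
im=s['img'].astype(int); d=im[...,2]-im[...,0]
m=((d>10)&(d<60)).astype(np.uint8); m=cv2.morphologyEx(m,cv2.MORPH_CLOSE,np.ones((3,3)))
for b in blobs(s,m,25,300): print(b)
print(circ(s,60,(491,349),[80]),circ(s,60,(491,349),[80,85]))
print(tool((549,91,150)))
```

```text
41.8 [520.87681366 350.90203319 235.56533197] [-2.22120061e+00 -2.22149047e+00  6.92118615e-04]
{'px': array([529.1,  15.1]), 'n': np.int32(1359), 'c': array([874.6, 599.4]), 'yaw': 0.0820000022649765, 'L': 102.0854721069336, 'W': 61.09073257446289}
{'px': array([165.4,  47.6]), 'n': np.int32(752), 'c': array([376.2, 507.7]), 'yaw': 1.3769999742507935, 'L': 101.68196105957031, 'W': 40.83168029785156}
{'px': array([412.9, 133.3]), 'n': np.int32(324), 'c': array([684.7, 399.1]), 'yaw': -0.4180000126361847, 'L': 104.98171997070312, 'W': 37.47165298461914}
{'px': array([259.3, 169.1]), 'n': np.int32(2777), 'c': array([491.1, 348.8]), 'yaw': 1.5490000247955322, 'L': 101.01813507080078, 'W': 99.9297103881836}
{'px': array([ 31.5, 355. ]), 'n': np.int32(6746), 'c': array([-205.7, -188.7]), 'yaw': 0.75, 'L': 832.8878173828125, 'W': 191.5462188720703}
(array([491.2, 349.8]), 509, np.float64(0.39)) (array([491. , 349.8]), 880, np.float64(0.66))
[-0.2599  0.0281  0.0856]
```

Call:
{"op": "step_arm", "data": {
  "motion": [
    [[-0.04,0,0.01,0.14],[-0.08,0,0.02,0.28],[-0.12,0,0.03,0.42],[-0.16,0,0.04,0.56],[-0.2,0,0.055,0.7],[-0.24,0,0.055,0.84],[-0.26,0,0.055,0.98],[-0.26,0,0.055,1.12],[-0.26,0,0.055,1.26],[-0.26,0,0.055,1.4],[-0.26,0,0.055,1.54],[-0.26,0,0.055,1.571],[-0.26,0,0.055,1.571],[-0.26,0,0.055,1.571]]
  ],
  "grip": 0.05
}}

```text
t: 43.2
tcp_pos: [519.8, 91.0, 178.9]
tcp_rot: [3.141, 0.001, -0.006]
contact_force: [0.4, 1.0, 0.5]
opening: 50.0
gripper_force: 0.0
```

Run:
```python
from h import *
s=snap('wrist','w12.png'); o=telemetry.get_obs(); print(o['t'],o['tcp_pos'],o['tcp_rot'])
print(circ(s,13,(549,91),[88]),circ(s,13,(540,95),[88]))
hsv=cv2.cvtColor(s['img'],cv2.COLOR_BGR2HSV)
m=(hsv[...,2]<55).astype(np.uint8); m[240:]=0; m=cv2.morphologyEx(m,cv2.MORPH_OPEN,np.ones((3,3)))
for z in (22,46):
  for b in blobs(s,m,z,150): print(z,b['px'],b['c'],b['L'],b['W'])
```

```text
43.25 [520.20744606  91.00268439 179.3520799 ] [ 3.14148626e+00  7.66892457e-04 -4.43131826e-03]
(array([549.5,  91.8]), 261, np.float64(0.88)) (array([549.5,  91.8]), 261, np.float64(0.88))
22 [110.3  25.5] [698.8 282.7] 68.45149230957031 7.848682880401611
22 [137.8 185.8] [512.5 257.7] 76.77223205566406 13.657011985778809
46 [110.3  25.5] [691.7 268.9] 63.49488067626953 7.280356407165527
46 [137.8 185.8] [518.9 245.7] 71.21309661865234 12.668107986450195
```

Call:
{"op": "step_arm", "data": {
  "motion": [
    [[0.0293,0,0.04,0],[0.0293,0,0.08,0],[0.0293,0,0.11,0],[0.0293,0,0.14,0],[0.0293,0,0.16,0],[0.0293,0,0.172,0],[0.0293,0,0.178,0],[0.0293,0,0.18,0],[0.0293,0,0.18,0]]
  ]
}}

```text
t: 44.15
tcp_pos: [551.4, 91.1, 1.7]
tcp_rot: [-3.142, 0.0, -0.002]
contact_force: [0.5, 0.9, 0.5]
opening: 49.9
gripper_force: 0.0
```

Call:
{"op": "step_arm", "data": {
  "motion": [
    [[0,0,0,0],[0,0,0,0],[0,0,0,0],[0,0,0,0],[0,0,0,0]]
  ],
  "grip": 0.015,
  "grip_force": 60
}}

```text
t: 44.65
tcp_pos: [551.8, 91.2, 2.5]
tcp_rot: [-3.141, 0.0, -0.004]
contact_force: [-1.7, -0.4, 5.4]
opening: 23.3
gripper_force: 58.7
```

Run:
```python
from h import *
s=snap('wrist','w13.png'); o=telemetry.get_obs(); print(o['t'],o['tcp_pos'],o['tcp_rot'],o['contact_force'],o['opening'])
print(circ(s,13,(549,91),[88]),circ(s,13,(545,92),[88]))
```

```text
44.7 [551.82288314  91.18697259   2.52226711] [-3.14129265e+00  4.41999255e-04 -3.60659640e-03] [-1.34531206  0.35969135  5.32664109] 22.85200332470927
(array([550.2,  91.8]), 528, np.float64(0.92)) (array([550.2,  91.8]), 528, np.float64(0.92))
```

Call:
{"op": "step_arm", "data": {
  "motion": [
    [[0,0,-0.005,0],[0,0,-0.02,0],[0,0,-0.04,0],[0,0,-0.06,0],[0,0,-0.08,0],[0,0,-0.1,0],[0,0,-0.12,0],[-0.002,-0.01,-0.12,0],[-0.007,-0.03,-0.12,0],[-0.014,-0.06,-0.12,0],[-0.02,-0.09,-0.12,0],[-0.027,-0.12,-0.12,0],[-0.034,-0.15,-0.12,0],[-0.041,-0.18,-0.12,0],[-0.048,-0.21,-0.12,0],[-0.053,-0.235,-0.12,0],[-0.057,-0.252,-0.12,0],[-0.0585,-0.2585,-0.12,0],[-0.0585,-0.2585,-0.12,0],[-0.0585,-0.2585,-0.12,0]]
  ],
  "grip_force": 80
}}

```text
t: 46.7
tcp_pos: [492.1, 348.6, 120.5]
tcp_rot: [3.14, -0.001, -0.001]
contact_force: [0.1, -0.2, -2.2]
opening: 22.4
gripper_force: 78.8
```

Run:
```python
from h import *
s=snap('wrist','w14.png'); t=snap('top','t14.png'); o=telemetry.get_obs(); print(o['t'],o['tcp_pos'],o['tcp_rot'],o['contact_force'],o['opening'],o['gripper_force'])
c=o['tcp_pos'][:2]-[2,0]
for h in (120,125,130): print(h,circ(s,h+11,c,[88]),circ(s,h+13,c,[88]))
h=cv2.cvtColor(s['img'],cv2.COLOR_BGR2HSV); m=((h[...,0]>5)&(h[...,0]<25)&(h[...,1]>110)&(h[...,2]>60))
for b in blobs(s,m,19,150): print(b)
```

```text
46.8 [492.38418708 348.38532374 120.7271001 ] [ 3.14092473e+00 -2.34904309e-03 -3.94983322e-04] [-0.47119265  0.17630617 -2.07382369] 22.208580812081188 78.8286280632019
120 (array([490.1, 349.6]), 535, np.float64(0.58)) (array([490.3, 350.8]), 500, np.float64(0.59))
125 (array([490.4, 351.8]), 502, np.float64(0.7)) (array([490. , 351.4]), 456, np.float64(0.63))
130 (array([489.6, 351.1]), 436, np.float64(0.64)) (array([489.3, 350. ]), 413, np.float64(0.7))
{'px': array([193.9,   9.2]), 'n': np.int32(187), 'c': array([657.5, 425.5]), 'yaw': -0.24300000071525574, 'L': 20.767841339111328, 'W': 9.842820167541504}
{'px': array([226. ,  12.6]), 'n': np.int32(303), 'c': array([651.4, 397.9]), 'yaw': -0.4659999907016754, 'L': 31.807601928710938, 'W': 9.811806678771973}
{'px': array([ 39.6, 168.2]), 'n': np.int32(1786), 'c': array([521.1, 619.5]), 'yaw': -1.5240000486373901, 'L': 89.14932250976562, 'W': 66.99601745605469}
{'px': array([ 15.8, 216.1]), 'n': np.int32(647), 'c': array([465.3, 670.5]), 'yaw': 0.13699999451637268, 'L': 62.343326568603516, 'W': 41.66083526611328}
```

View pics/w14.png

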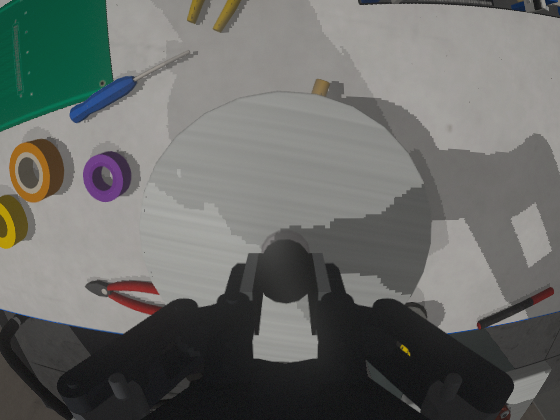

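The lid is held level, with its centre within about 1 mm of the chamber axis. I lower it slowly.

Call:
{"op": "step_arm", "data": {
  "motion": [
    [[0.001,-0.001,0.015,0],[0.001,-0.001,0.03,0],[0.001,-0.001,0.042,0],[0.001,-0.001,0.05,0],[0.001,-0.001,0.054,0],[0.001,-0.001,0.056,0],[0.001,-0.001,0.058,0],[0.001,-0.001,0.06,0],[0.001,-0.001,0.06,0]]
  ]
}}

```text
t: 47.7
tcp_pos: [493.3, 350.7, 61.1]
tcp_rot: [-3.141, 0.0, -0.001]
contact_force: [0.4, -0.9, -3.0]
opening: 22.6
gripper_force: 78.8
```

Call:
{"op": "step_arm", "data": {
  "motion": [
    [[0,0,0.001,0],[0,0,0.002,0],[0,0,0.003,0],[0,0,0.004,0],[0,0,0.004,0]]
  ]
}}

```text
t: 48.2
tcp_pos: [492.9, 350.4, 56.7]
tcp_rot: [3.141, -0.0, -0.001]
contact_force: [-0.5, -0.1, -2.4]
opening: 22.5
gripper_force: 78.8
```

Call:
{"op": "step_arm", "data": {
  "motion": [
    [[0,0,0.001,0],[0,0,0.002,0],[0,0,0.003,0],[0,0,0.003,0]]
  ]
}}

```text
t: 48.6
tcp_pos: [493.2, 350.6, 54.7]
tcp_rot: [3.141, -0.0, -0.0]
contact_force: [-2.4, -1.3, 1.9]
opening: 22.3
gripper_force: 79.5
```

Contact at the expected height (TCP 54.7). I release and check with the rim/flange circle.

Call:
{"op": "step_arm", "data": {
  "motion": [
    [[0,0,0,0],[0,0,0,0],[0,0,0,0],[0,0,0,0],[0,0,-0.02,0],[0,0,-0.05,0],[0,0,-0.09,0],[0,0,-0.13,0],[0,0,-0.16,0],[-0.03,0,-0.2,0],[-0.06,0,-0.2,0],[-0.06,0,-0.2,0],[-0.06,0,-0.2,0]]
  ],
  "grip": 0.05
}}

```text
t: 49.9
tcp_pos: [432.9, 350.6, 254.0]
tcp_rot: [-3.141, -0.001, -0.001]
contact_force: [-0.7, 0.0, 0.5]
opening: 50.1
gripper_force: 0.0
```

Run:
```python
from h import *
s=snap('wrist','w15.png'); o=telemetry.get_obs(); print(o['t'],o['tcp_pos'])
for z in (63,65,67): print(z,circ(s,z,(491,350),[88],lo=40,hi=100))
# free-radius fit as height check
e=cv2.Canny(cv2.cvtColor(s['img'],cv2.COLOR_BGR2GRAY),40,100); W=np.array([onz(s,u,v,65)[:2] for v,u in np.argwhere(e)])
p=np.array([491,350,88.])
for w in (5,3,2,2):
    Q=W[abs(np.hypot(*(W-p[:2]).T)-p[2])<w]; p=least_squares(lambda q:np.hypot(*(Q-q[:2]).T)-q[2],p,loss='soft_l1').x
print('free',p,len(Q))
h=cv2.cvtColor(s['img'],cv2.COLOR_BGR2HSV); m=((h[...,0]>5)&(h[...,0]<25)&(h[...,1]>110)&(h[...,2]>60))
for b in blobs(s,m,19,150): print(b['px'],b['c'],b['L'],b['W'])
k=(h[...,2]<60).astype(np.uint8); k[:120]=0;k[240:]=0;k[:,:200]=0;k[:,370:]=0
for b in blobs(s,k,98,60): print('dark',b)
```

```text
49.95 [433.20597094 350.38640575 253.40597796]
63 (array([491.1, 350.6]), 322, np.float64(0.71))
65 (array([490.8, 350.7]), 306, np.float64(0.91))
67 (array([493.2, 347.5]), 171, np.float64(0.82))
free [491.71333549 350.01127942  86.7232328 ] 319
[ 95.2 108.6] [521.4 621.3] 80.212646484375 65.96116638183594
[ 68.8 151.5] [461.5 674.9] 60.95431137084961 36.817264556884766
[376.5 154.7] [447.3 229.1] 46.99423599243164 46.76015090942383
[ 50.8 156.8] [457.6 709.3] 32.92692947387695 28.718984603881836
```

The roll was knocked to about (447,229), roughly 128 mm from the axis. I verify this with a second view.

Run:
```python
from h import *
t=snap('top'); h=cv2.cvtColor(t['img'],cv2.COLOR_BGR2HSV); m=((h[...,0]>5)&(h[...,0]<25)&(h[...,1]>110)); m[:190]=0; m[:,:200]=0; m[260:]=0; m[:,340:]=0
for b in blobs(t,m,19,15): print(b)
print(tool((440,225,180)))
```

```text
{'px': array([275.5, 233.1]), 'n': np.int32(84), 'c': array([445. , 231.1]), 'yaw': 0.8140000104904175, 'L': 44.649131774902344, 'W': 44.53697967529297}
[0.0067 0.1252 0.0732]
```

Both views agree at 127–128 mm and the roll is flat, which is enough margin. On to the switch.

Call:
{"op": "step_arm", "data": {
  "motion": [
    [[0.012,0.048,0,0],[0.024,0.096,0,0],[0.036,0.144,0,0],[0.048,0.192,0,0],[0.06,0.24,0.01,0],[0.07,0.288,0.02,0],[0.08,0.336,0.03,0],[0.09,0.384,0.04,0],[0.1,0.432,0.045,0],[0.11,0.48,0.05,0],[0.127,0.515,0.05,0],[0.127,0.515,0.05,0],[0.127,0.515,0.05,0]]
  ],
  "grip": 0.05
}}

```text
t: 51.3
tcp_pos: [559.8, -165.6, 202.5]
tcp_rot: [-3.14, 0.005, 0.003]
contact_force: [0.3, 0.3, 0.8]
opening: 50.1
gripper_force: 0.0
```

Run:
```python
from h import *
s=snap('wrist','w16.png'); o=telemetry.get_obs(); print(o['t'],o['tcp_pos'],o['tcp_rot'])
cv2.imwrite('pics/c16.png',cv2.resize(s['img'][60:240,180:400],None,fx=3.3,fy=3.3,interpolation=cv2.INTER_CUBIC))
```

```text
51.35 [ 559.60198153 -164.48973885  202.700477  ] [-3.14018855e+00  1.84822029e-03  3.30283141e-03]
```

View pics/c16.png

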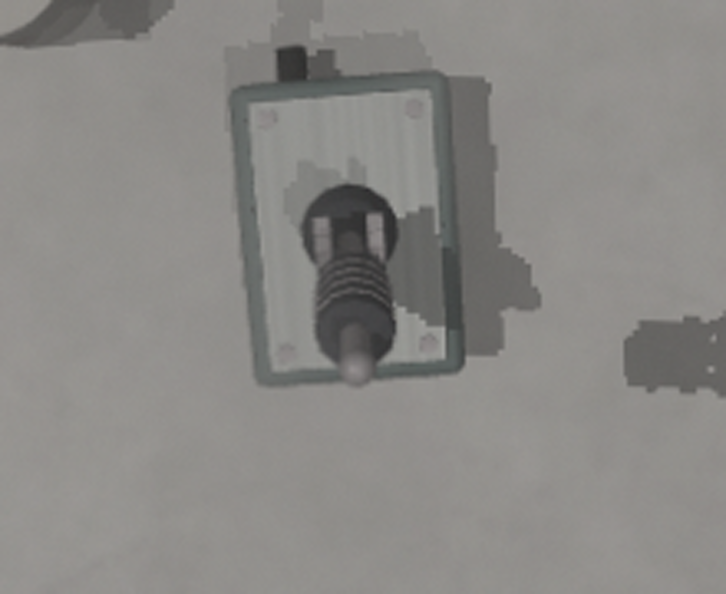

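The crop shows the box top corners at crop (237,88), (447,75), (463,368), (262,383). The lever leans towards the robot, with its ball at (355,367) and the dark collar at about (355,300).

Run:
```python
from h import *
s=snap('wrist'); o=telemetry.get_obs(); f=lambda u,v:(u/3.3+180,v/3.3+60)
c=[onz(s,*f(*p),34)[:2] for p in [(237,86),(446,73),(464,370),(263,385)]]
c=np.array(c); print(c.round(1)); ctr=c.mean(0); ax=(c[0]+c[1]-c[2]-c[3])/2; ay=(c[0]+c[3]-c[1]-c[2])/2
print('ctr',ctr,'Lx',np.linalg.norm(ax),'Ly',np.linalg.norm(ay),'yaw',np.arctan2(ax[1],ax[0]),np.arctan2(-ay[0],ay[1]))
yaw=(np.arctan2(ax[1],ax[0])+np.arctan2(-ay[0],ay[1]))/2; X=np.array([np.cos(yaw),np.sin(yaw),0]); Z=np.array([0,0,1])
H=np.array([*ctr,34]); L=-np.sin(.42)*X+np.cos(.42)*Z
for d in (51,66,82): p=H+d*L; u,v=proj(s,p); print(d,p.round(1),((u-180)*3.3,(v-60)*3.3))
print('H',H,'ball seen',onz(s,*f(355,366),34+82*np.cos(.42)))
```

```text
[[ 657.5 -130.2]
 [ 661.6 -195.9]
 [ 565.1 -203.2]
 [ 560.  -137.1]]
ctr [ 611.04842531 -166.596792  ] Lx 97.23636358270454 Ly 65.99394981943547 yaw 0.07324658260288715 0.06967650435719364
51 [ 590.3 -168.1   80.6] (np.float64(359.0501431395684), np.float64(317.3825387740348))
66 [ 584.2 -168.5   94.3] (np.float64(361.2380856683937), np.float64(348.21640799550016))
82 [ 577.7 -169.   108.9] (np.float64(363.76873497136563), np.float64(384.12206470097277))
H [ 611.04842531 -166.596792     34.        ] ball seen [ 582.46027003 -166.72580081  108.87329311]
```

Call:
{"op": "step_arm", "data": {
  "motion": [
    [[0.031,0.0025,0.03,-0.071],[0.031,0.0025,0.06,-0.071],[0.031,0.0025,0.085,-0.071],[0.031,0.0025,0.1,-0.071],[0.031,0.0025,0.115,-0.071],[0.031,0.0025,0.13,-0.071],[0.031,0.0025,0.14,-0.071],[0.031,0.0025,0.148,-0.071],[0.031,0.0025,0.152,-0.071],[0.031,0.0025,0.152,-0.071]]
  ],
  "grip": 0.04
}}

```text
t: 52.4
tcp_pos: [590.8, -167.0, 51.6]
tcp_rot: [-3.139, -0.111, 0.001]
contact_force: [0.8, -0.5, 0.1]
opening: 40.1
gripper_force: 0.0
```

Call:
{"op": "step_arm", "data": {
  "motion": [
    [[0,0,0,0],[0,0,0,0],[0,0,0,0],[0,0,0,0],[0,0,0,0],[0,0,0,0]]
  ],
  "grip": 0.01,
  "grip_force": 25
}}

```text
t: 53.0
tcp_pos: [591.6, -167.5, 52.7]
tcp_rot: [3.139, 0.111, 0.002]
contact_force: [-1.6, -0.3, 3.2]
opening: 20.9
gripper_force: 24.8
```

Run:
```python
from h import *
s=snap('wrist','w17.png'); o=telemetry.get_obs(); print(o['t'],o['tcp_pos'],o['tcp_rot'],o['contact_force'],o['ft_torque'],o['opening'],o['gripper_force'])
g=cv2.cvtColor(s['img'],cv2.COLOR_BGR2GRAY)
for z in (108.9,): print(proj(s,(582.5,-166.7,z)))
```

```text
53.05 [ 591.50617331 -167.43032029   52.66819653] [3.13871659e+00 1.11318515e-01 1.50523756e-03] [-0.61848787 -0.73384019  4.39650791] [-0.23575678  0.1873888  -0.07018393] 20.634951901246726 24.866690039634705
(np.float64(282.2414387636661), np.float64(312.3830296589831))
```

The collar is gripped (20.9 mm). Lifting it along the lever.

Call:
{"op": "step_arm", "data": {
  "motion": [
    [[0,0,0,0],[0,0,0,0],[-0.001,0,-0.0022,0],[-0.002,0,-0.0044,0],[-0.003,0,-0.0066,0],[-0.0039,0,-0.0087,0],[-0.0039,0,-0.0087,0],[-0.0039,0,-0.0087,0]]
  ],
  "grip_force": 45
}}

```text
t: 53.85
tcp_pos: [587.1, -167.5, 60.4]
tcp_rot: [3.139, 0.111, 0.0]
contact_force: [3.2, -4.4, -5.1]
opening: 19.8
gripper_force: 44.2
```

Run:
```python
from h import *
o=telemetry.get_obs(); print(o['t'],o['tcp_pos'],o['contact_force'],o['ft_torque'],o['opening'],o['gripper_force'])
```

```text
53.85 [ 587.09483576 -167.52926984   60.35895321] [ 3.18911078 -4.35410297 -5.13685781] [-0.73048294 -0.60647326 -0.00132344] 19.845631608060938 44.18842613697052
```

The force reading (about 6 N along the lever) matches the spring at full lift. Now the swing.

Call:
{"op": "step_arm", "data": {
  "motion": [
    [[0.0069,0,-0.0026,0],[0.014,0,-0.0045,0],[0.0206,0,-0.0055,0],[0.0273,0,-0.0058,0],[0.034,0,-0.0055,0],[0.0406,0,-0.0045,0],[0.0478,0,-0.0026,0],[0.0546,0,0.0,0],[0.0555,0,0.0004,0],[0.0555,0,0.0004,0],[0.0555,0,0.0004,0]]
  ]
}}

```text
t: 54.95
tcp_pos: [642.3, -163.1, 60.3]
tcp_rot: [-3.139, -0.112, 0.001]
contact_force: [0.7, -0.1, 0.5]
opening: 9.9
gripper_force: 0.0
```

Run:
```python
from h import *
o=telemetry.get_obs(); print(o['t'],o['tcp_pos'],o['contact_force'],o['ft_torque'],o['opening'],o['gripper_force'])
```

```text
54.95 [ 642.32838542 -163.08495408   60.25588003] [ 0.71981732 -0.14191751  0.532936  ] [-0.00816948  0.01020299  0.01415363] 9.869094526635669 0.0
```

The grip was lost during the swing. I back off upward and measure the lever.

Call:
{"op": "step_arm", "data": {
  "motion": [
    [[0,0,0,0],[0,0,0,0],[0,0,0,0],[0,0,-0.03,0],[0,0,-0.06,0],[-0.02,0,-0.09,0],[-0.05,0,-0.12,0],[-0.08,0,-0.14,0],[-0.08,0,-0.14,0],[-0.08,0,-0.14,0]]
  ],
  "grip": 0.04
}}

```text
t: 55.95
tcp_pos: [562.9, -169.2, 201.1]
tcp_rot: [3.139, 0.11, 0.004]
contact_force: [-1.2, -0.4, -0.2]
opening: 39.9
gripper_force: 0.0
```

Run:
```python
from h import *
s=snap('wrist','w18.png'); o=telemetry.get_obs(); print(o['t'],o['tcp_pos'],o['tcp_rot'])
g=cv2.cvtColor(s['img'],cv2.COLOR_BGR2GRAY)
m=(g<75).astype(np.uint8); m[:40]=0; m[230:]=0; m[:,200:][:, 180:]=0; m[:,:200]=0
m=cv2.morphologyEx(m,cv2.MORPH_OPEN,np.ones((3,3)))
n,l,st,ce=cv2.connectedComponentsWithStats(m)
for i in range(1,n):
    if st[i,4]>40: print(st[i],ce[i].round(1))
H=np.array([612,-166.5,34]); X=np.array([np.cos(.071),np.sin(.071),0])
for th in (-.42,-.2,0,.2,.42):
    L=np.sin(th)*X+np.cos(th)*np.array([0,0,1]); print(th,[np.round(proj(s,H+d*L)).tolist() for d in (36,51,66,82)])
# coarse gray dump
x0,y0=np.round(proj(s,H)).astype(int); print(x0,y0)
for r in range(y0-70,y0+50,5): print(r,' '.join('%3d'%v for v in g[r,x0-40:x0+44:4]))
```

```text
56.0 [ 562.8051014  -168.9344612   199.98323093] [-3.13952041e+00 -1.10754764e-01 -7.13733688e-04]
[267  77   9  10  88] [271.1  81.5]
[274 120  26  42 581] [288.2 137.6]
[313 137   5  16  79] [315.  144.6]
-0.42 [[285.0, 151.0], [285.0, 160.0], [285.0, 169.0], [286.0, 180.0]]
-0.2 [[285.0, 143.0], [285.0, 149.0], [286.0, 154.0], [286.0, 161.0]]
0 [[285.0, 136.0], [285.0, 138.0], [286.0, 139.0], [286.0, 142.0]]
0.2 [[285.0, 128.0], [285.0, 126.0], [286.0, 124.0], [286.0, 121.0]]
0.42 [[285.0, 120.0], [285.0, 114.0], [285.0, 108.0], [286.0, 100.0]]
285 133
63 141 141 141 141 142 141 130 129 128 126 142 140 141 141 140 142 143 145 146 148 146
68 142 140 140 142 142 142 127 126 129 141 141 139 140 141 141 143 145 143 146 147 145
73 139 140 141 143 137 136 125 126 143 139 138 141 141 141 143 143 143 143 144 145 144
78 141 140 127 128 126 127  55  50 128  88 122 128 128 129 130 129 129 142 142 144 144
83 141 138 126 126 127 129  56  51  86  86 126 128 129 128 129 129 128 130 142 142 143
88 141 141  95  91  90  91  89  88  89  88  90  91  90  94  96  97  97  97 105 142 143
93 140 142 101 1
[... 865 characters left out ...]
 146 144 103 113 145 143 145 127  78  73  73  70  61  94  99 104 102  73  73 101 103
148 144 144 100 115 144 143 146  98  78  70  68  71  72  81  99 102 102  72  71 104 104
153 144 142 104 114 145 144 145  80  77  91 103  76  58  63 146 152 149  97  65 103 104
158 143 143 108 112 146 145 145 128  79 120 135 100  60 134 147 152 149  96  74 104 104
163 143 144 112 106 146 144 145 146 131  78  87  72 143 149 146 152 149  94  70 104 103
168 144 144 119 108 140 130 145 145 146 148 150 149 151 148 147 133 129  93  80 102 103
173 143 144 118 109 148 145 147 148 148 150 151 151 151 151 148 154 151  94 101 118 118
178 145 144 142 104 104 102 100  97  96  93  93  91  90  89  87  89  87  95 146 146 148
```

Run:
```python
from h import *
s=snap('wrist'); o=telemetry.get_obs(); print(o['tcp_pos'])
g=cv2.cvtColor(s['img'],cv2.COLOR_BGR2GRAY)
for r in range(122,172,2): print(r,' '.join('%3d'%v for v in g[r,268:306:2]))
for z in (110,114): print(onz(s,284.5,157.5,z).round(1))
# second view
t=snap('top'); print(t['img'][186:189,395:399,0]); gt=cv2.cvtColor(t['img'],cv2.COLOR_BGR2GRAY)
for r in range(168,206): print(r,' '.join('%3d'%v for v in gt[r,382:412]))
for th in (-.42,-.3,-.2,0): print(th,[np.round(proj(t,np.array([613,-166,34])+d*np.array([np.sin(th),np.sin(th)*.071,np.cos(th)])),1).tolist() for d in (0,66,82)])
```

```text
[ 562.61127011 -168.72652704  199.16241872]
122 141 131 131 131 100  63  62  61  61  57  57  55  54  69 145 147 149 144 147
124 146 141 131  93  66  66  64  65  66  66  62  60  56  54  58 144 149 144 146
126 146 147 132  70  68  68  68  66  67  65  65  66  61  51  53  95 149 144 148
128 146 147 107  69  69  73  70  68  66  57  55  53  56  63  53  51 147 145 147
130 146 139  72  75 118 118  85  54  55  53  53  52 110 126  96  54  72  98 102
132 144 139  72  75 119 118  85  58  65  65  60  53 105 117  91  53  71  98 101
134 146 139  73  73 111 111  78  77  67  60  66  56  71  80  69  53  71  98 102
136 143 137  72  72 118  92  75  79  72  70  73  68  68  71  65  53  77  98 102
138 145 147  91  73  94  83  89  73  75  69  62  61  62  64  61  51  98  99 102
140 143 148 130  75  85  78  83  73  70  68  68  75  70  61  64  63 103  99 101
142 144 147 146 103  87  71  66  68  71  69  67  58  54  64  68  95 102  99 101
144 145 146 147 105  74  72  76  74  68  71  72  71  68  55  62  99 101  98 102
146 144 146 147  99  77  76  70  70  68  69  70  72  71  68  54  87 103  99 101
148 145 145 136 
[... 5273 characters left out ...]
84 148  82  55  61  51  53  51  51  50  49  48  50  61  62  49  39  43  45  43  44  65  62  64  62  62  63  55  87
203 180 181 184 132  87  83  82  96  95  96  96  96  97 104 153 160  89  45  43  44  42  52  60  65  67  66  64  62  47  63
204 182 180 183 185 187 186 185 186 187 186 187 190 189 187 189 194  76  42  44  45  40  64  68  68  64  65  67  64  40  63
205 183 179 180 181 177 180 179 181 181 182 181 184 184 183 187 153  61  41  42  45  49  69  65  67  67  64  67  53  42  62
-0.42 [[396.4, 185.4], [400.8, 190.3], [401.9, 191.6]]
-0.3 [[396.4, 185.4], [400.8, 187.9], [401.9, 188.5]]
-0.2 [[396.4, 185.4], [400.8, 185.8], [401.9, 186.0]]
0 [[396.4, 185.4], [400.6, 181.7], [401.6, 180.8]]
```

Ball displacement (about 15 mm) puts the lever about 0.2 rad from its start, past the 0.1 rad lock play. So the collar's pin is riding on the gate and the lever is unlocked. I'll swing it the rest of the way by pushing from the robot's side with closed fingers, and the spring can then drop the collar in at the far end.

Call:
{"op": "step_arm", "data": {
  "motion": [
    [[0.003,0,0,0],[0.003,0,0,0],[0.003,0,0,0],[0.003,0,0.03,0],[0.003,0,0.06,0],[0.003,0,0.09,0],[0.003,0,0.11,0],[0.003,0,0.125,0],[0.003,0,0.134,0],[0.003,0,0.138,0],[0.003,0,0.138,0]]
  ],
  "grip": 0.0,
  "grip_force": 30
}}

```text
t: 57.2
tcp_pos: [566.0, -168.9, 62.3]
tcp_rot: [3.14, 0.111, 0.0]
contact_force: [-0.5, 0.2, 0.1]
opening: 0.0
gripper_force: 0.0
```

Call:
{"op": "step_arm", "data": {
  "motion": [
    [[0.004,0,0,0],[0.008,0,0,0],[0.012,0,0,0],[0.016,0,0,0],[0.02,0,0,0],[0.022,0,0,0],[0.024,0,0,0],[0.024,0,0,0]]
  ]
}}

```text
t: 58.0
tcp_pos: [590.1, -167.2, 62.4]
tcp_rot: [3.139, 0.111, 0.001]
contact_force: [-1.8, -0.4, 1.2]
opening: -0.2
gripper_force: 0.7
```

Call:
{"op": "step_arm", "data": {
  "motion": [
    [[0.003,0,0,0],[0.006,0,0,0],[0.009,0,0,0],[0.012,0,0,0],[0.014,0,0,0],[0.016,0,0,0],[0.016,0,0,0]]
  ]
}}

```text
t: 58.7
tcp_pos: [606.3, -165.7, 62.0]
tcp_rot: [-3.139, -0.111, -0.002]
contact_force: [1.0, 0.2, -0.8]
opening: 0.3
gripper_force: 0.0
```

Call:
{"op": "step_arm", "data": {
  "motion": [
    [[0.001,0,0,0],[0.002,0,0,0],[0.003,0,0,0],[0.004,0,0,0],[0.004,0,0,0]]
  ]
}}

```text
t: 59.2
tcp_pos: [609.8, -165.7, 62.3]
tcp_rot: [3.14, 0.111, 0.001]
contact_force: [0.9, -0.4, 0.9]
opening: -0.1
gripper_force: 0.0
```

Call:
{"op": "step_arm", "data": {
  "motion": [
    [[0.001,0,0,0],[0.002,0,0,0],[0.003,0,0,0],[0.004,0,0,0],[0.004,0,0,0]]
  ]
}}

```text
t: 59.7
tcp_pos: [613.7, -165.3, 62.2]
tcp_rot: [-3.14, -0.111, -0.0]
contact_force: [-0.0, 0.1, 0.5]
opening: 0.2
gripper_force: 0.1
```

Call:
{"op": "step_arm", "data": {
  "motion": [
    [[0.001,0,0,0],[0.002,0,0,0],[0.003,0,0,0],[0.003,0,0,0]]
  ]
}}

```text
t: 60.1
tcp_pos: [616.6, -165.2, 62.2]
tcp_rot: [-3.14, -0.111, 0.0]
contact_force: [-0.6, -0.3, 0.7]
opening: 0.1
gripper_force: 0.2
```

Run:
```python
from h import *
s=snap('wrist','w20.png'); o=telemetry.get_obs(); print(o['tcp_pos'],o['contact_force'])
g=cv2.cvtColor(s['img'],cv2.COLOR_BGR2GRAY)
H=np.array([613.5,-166,34]); X=np.array([np.cos(.071),np.sin(.071),0])
for th in (-.2,0,.2,.42):
    L=np.sin(th)*X+np.cos(th)*np.array([0,0,1]); print(th,[np.round(proj(s,H+d*L)).tolist() for d in (36,51,66,82)])
for r in range(60,260,6): print(r,' '.join('%3d'%v for v in g[r,250:330:4]))
```

```text
[ 616.6250546  -165.16757993   62.20600751] [-1.09446753  0.43359176 -0.14403265]
-0.2 [[286.0, 264.0], [286.0, 281.0], [286.0, 301.0], [286.0, 325.0]]
0 [[286.0, 253.0], [286.0, 266.0], [286.0, 281.0], [287.0, 299.0]]
0.2 [[286.0, 242.0], [286.0, 248.0], [286.0, 256.0], [287.0, 266.0]]
0.42 [[286.0, 228.0], [286.0, 227.0], [286.0, 225.0], [287.0, 224.0]]
60 123 124 124 125 125 125 125 124 129 119 121  96 126 128 134 143 143 127 126 126
66 124 124 125 126 125 125 125 125 125 101 125 126 126 127 127 126 127 127 126 127
72 124 125 125 126 126 127 126 127 126 125 127 126 125 125 125 127 126 127 127 127
78 124 125 126 126 125 127 126 126 126 126 127 126 126 126 126 127 127 129 128 128
84 126 125 126 126 125 127 125 126 127 126 126 125 127 125 128 128 129 128 128 129
90 126 125 125 125 126 125 126 126 127 128 127 125 125 127 127 127 128 129 129 128
96 125 124 124 125 127 127 127 127 127 128 126 125 125 127 128 127 129 128 128 128
102 124 126 124 127 127 129 128 127 129 128 128 126 126 127 129 127 127 126 129 143
108 125 126 127 127 128 128 127 128 128 130 126 126 127 127 127 128 127 141 1
[... 1406 characters left out ...]
  99  98 100  97 102  97 100
216 144 139 140 132 126  82  78  74  70  69  64  58  51  51  98  99  97 103 100 100
222 144 140 140 141  87  81  77  89  98  94  85  71  52  49  50  98  98 102  98  99
228 145 138 139 141  83  81  77 106 115 115 105  83  56  48  56 119  99 102  99 100
234 144 141 139 141  82  80  76 104 116 110 101  83  63  63  59  98  98 103  99 102
240 144 140 139 140  80  78  77  73  74  79  69  64  63  61  49  99 100 101 100 101
246 144 140 138 140 138 124  76  75  74  70  66  66  62  89 145 143 106 103  99 101
252 143 142 139 140 139 129 126  70  70  58  65  62  95  94 145 143 147 149 146 149
258 144 142 140 141 138  92  72  72  57  53  69  67  65  87 145 143 147 148 146 143
```

The ball is now at row 230, which predicts a lever angle near +0.39. I push a little more to reach the stop.

Call:
{"op": "step_arm", "data": {
  "motion": [
    [[0.001,0,0,0],[0.002,0,0,0],[0.003,0,0,0],[0.003,0,0,0]]
  ]
}}

```text
t: 60.55
tcp_pos: [617.5, -165.1, 61.8]
tcp_rot: [-3.139, -0.112, 0.008]
contact_force: [-6.5, -0.1, 2.0]
opening: 0.4
gripper_force: 3.3
```

Call:
{"op": "step_arm", "data": {
  "motion": [
    [[0.0005,0,0,0],[0.001,0,0,0],[0.0015,0,0,0],[0.002,0,0,0],[0.002,0,0,0]]
  ]
}}

```text
t: 61.05
tcp_pos: [617.7, -165.0, 61.6]
tcp_rot: [-3.139, -0.112, 0.014]
contact_force: [-9.3, -0.7, 4.9]
opening: 0.1
gripper_force: 5.4
```

The stop is reached. I back off, rise, and check lever angle and collar position.

Call:
{"op": "step_arm", "data": {
  "motion": [
    [[-0.01,0,0,0],[-0.03,0,0,0],[-0.05,0,-0.02,0],[-0.055,0,-0.05,0],[-0.055,0,-0.09,0],[-0.055,0,-0.13,0],[-0.055,0,-0.138,0],[-0.055,0,-0.138,0],[-0.055,0,-0.138,0]]
  ]
}}

```text
t: 61.95
tcp_pos: [566.1, -168.3, 198.9]
tcp_rot: [-3.139, -0.111, 0.002]
contact_force: [0.7, -0.3, 0.3]
opening: 0.1
gripper_force: 0.0
```

Run:
```python
from h import *
s=snap('wrist','w21.png'); o=telemetry.get_obs(); print(o['t'],o['tcp_pos'],o['contact_force'])
g=cv2.cvtColor(s['img'],cv2.COLOR_BGR2GRAY)
for px in (611.5,613.5,616):
  H=np.array([px,-166,34]); X=np.array([np.cos(.071),np.sin(.071),0])
  for th in (.3,.42):
    L=np.sin(th)*X+np.cos(th)*np.array([0,0,1]); print(px,th,[np.round(proj(s,H+d*L),1).tolist() for d in (36,46,66,76,82)])
for r in range(84,160,2): print(r,' '.join('%3d'%v for v in g[r,264:312:2]))
```

```text
62.0 [ 565.48562456 -168.07859212  197.91851625] [-0.51719519 -0.18590283 -0.69724115]
611.5 0.3 [[285.9, 128.3], [285.9, 125.9], [286.0, 120.6], [286.0, 117.7], [286.1, 115.8]]
611.5 0.42 [[285.9, 123.9], [285.9, 120.1], [286.0, 111.8], [286.0, 107.2], [286.1, 104.3]]
613.5 0.3 [[286.0, 126.2], [286.1, 123.7], [286.2, 118.3], [286.2, 115.2], [286.3, 113.3]]
613.5 0.42 [[286.0, 121.8], [286.1, 117.9], [286.2, 109.5], [286.2, 104.8], [286.3, 101.9]]
616 0.3 [[286.2, 123.5], [286.3, 121.0], [286.4, 115.3], [286.4, 112.2], [286.5, 110.2]]
616 0.42 [[286.2, 119.2], [286.3, 115.2], [286.4, 106.6], [286.4, 101.8], [286.5, 98.8]]
84 132 132  67  55  55  52  53  87  89  88  89 131 130 130 130 130 130 130 130 133 131 132 132 132
86 131 131  69  56  55  50  53  88  88  88  91 129 129 129 132 130 131 129 130 130 131 131 131 130
88 131 131  69  57  57  54  59  87  87  86  88  88 125 127 128 127 127 129 128 129 131 130 130 130
90  90  89  86  85  83  83  83  82  83  81  84  84  85  86  89  90  91  92  92  93  96  96  95  96
92 100  99  99  92  91  91  91  92  89  90  90  91  92  92 100  99 100 10
[... 2622 characters left out ...]

146 152 147 148 150 150 136 127 132 110  76  75  73  73  72 119 132 117 140 155 151 150 157 153 152
148 150 149 149 150 151 150 151  91  74  68  69  67  64  63  64  96 153 153 155 151 151 155 151 153
150 151 148 149 150 151 149 151 149 123  87  69  65  66  96 137 153 152 152 156 151 151 157 152 151
152 151 149 148 150 150 150 152 149 150 152 152 152 149 153 150 154 153 152 155 151 149 157 153 152
154 152 147 150 151 151 150 152 148 149 153 153 153 148 152 150 153 153 152 155 151 150 157 153 152
156 152 148 148 150 151 150 152 149 149 151 154 153 148 152 150 155 153 153 156 151 151 157 152 153
158 153 147 149 150 151 150 153 150 150 151 153 153 149 151 151 154 153 152 156 150 152 156 152 154
```

The lever is at its far stop: ball at row 105.5 against 104 predicted for +0.42 rad. The rod shows between ball and collar top, and the collar's top face sits at row ~113 (predicted 112 when down, 108 when lifted), so it has dropped into its lock. One last check of roll and lid, then hand in.

Run:
```python
from h import *
t=snap('top'); h=cv2.cvtColor(t['img'],cv2.COLOR_BGR2HSV); m=((h[...,0]>5)&(h[...,0]<25)&(h[...,1]>110)); m[:190]=0; m[:,:200]=0; m[260:]=0; m[:,340:]=0
B=blobs(t,m,19,15); print(B)
lid=circ(t,65,(488,351),[88],lo=40,hi=100); print(lid)
d=np.hypot(*(B[0]['c']-np.array(lid[0]))); print(d)
if len(B)==1 and d>122: print(robot.finish_job())
```

```text
[{'px': array([275.7, 233.3]), 'n': np.int32(83), 'c': array([445. , 231.1]), 'yaw': 0.8140000104904175, 'L': 44.63655090332031, 'W': 44.53697967529297}]
(array([489.2, 353.4]), 124, np.float64(0.87))
130.04203166668842
the job is handed in; nothing more can be done
None
```

The job is handed in, but the judge returned no verdict. By my last measurements all four strips are in the chamber under the seated lid, the tape roll lies flat about 127 mm from the axis, and the lever is at its far stop with the collar down (after losing my grip mid-flip I pushed the lever the rest of the way).

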